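# Sort the mixed crate of ingot bars into the stock drawer

## Robot

A 6-joint arm with a two-finger parallel gripper is mounted at the origin on the work surface. World frame = base frame: x ahead of the robot, y to its left, z up, the work surface at z = 0. Lengths are in m, angles in degrees, forces in N, time in s.
With the tool pointing down it reaches from about 0.375 to 0.9 m from the base axis. Payload 3.1 kg.
Tool frame: the origin (TCP) lies on the centre line of the jaws, within the pads' length; the fingertips stand 22 mm ahead of it and the grasp point (between the pads) lies 3 mm ahead of it; z points along the fingers, y is the line along which they close (so a half turn about z gives the same grasp; the last joint's range is limited). The gripper opens to 87 mm and grips with 3 to 60 N. Pads are 19 mm wide; open, the fingers measure 117 mm over their backs; the gripper's body (75 mm by 190 mm) begins 51 mm behind the grasp point.
Start: joints at [-10.227, 30.224, 82.088, -0, 67.689, -10.227], TCP at [0.625, 0, 0.245] pointing down, gripper open.
Joint ranges: [-176.69, 176.69], [-43.24, 126.21], [12.49, 139.97], [-82, 262], [0, 151.66], [-163.58, 163.58]. Speed limits (degrees/s): [159.86, 159.86, 180, 180, 180, 180].

## Interface

Orientations are given as a 3x3 rotation matrix whose columns are the frame's x, y, z axes.
In Python, from rig import * gives the robot as it stands.
- The arm moves only by the shell command python3 -m jog 'ROWS'. ROWS is text: rows parted by semicolons, each of 7 numbers parted by spaces: the shift along the tool's x, y, z in mm, then the turn, a rotation vector about the tool's x, y, z in rad, then the finger opening in mm, from 0 to 87. In form: tx ty tz ax ay az fingers; .... A call has 1 to 12 rows; each row shifts and turns the commanded pose from where the row before left it, along the tool's axes as they then stand; what a row does not reach is not made up. A row lasts 1/8 s, in which the tool goes at most 62.5 mm and 10.7 degrees, less where a joint would pass 70% of its speed; a pose out of reach is approached as far as the arm can. A call with a gripper value outside its range is refused whole. The fingers move at their own pace and stop on an object; the grip force is fixed at half the most. Time passes only in rows, so rows that do not move let the fingers close. It gives the time, the measured TCP pose, the force, the opening and the grip force at its end, in the units of the state.
- read_state(): the state, without advancing time (a new reading comes with each control period).
- capture(name): name is "scene" or "side" or "wrist"; returns a dict with "color" (480x640x3 uint8, red, green, blue), "camera_matrix" (3x3 intrinsics, pixels), "distortion" ([k1, k2, p1, p2, k3] as OpenCV has them; the pictures are not rectified), "R" (3x3) and "t" (3): a world point X has camera coordinates R X + t. Camera axes: x right, y down, z forward; pixel columns grow to the right and rows downward; lengths in m; the calibration is good to about 2 mm. A picture is of the moment at which its call begins. There is no depth.
- hand_in(): hands the job in; it is judged then, once.
Trained networks look in the newest picture that a camera, given by its name, has taken for a name from the list of things; names that differ only in an ending like _2 or _b are one class to them, and where a whole thing is asked for, a point or a joint stands for the part that bears it (a point fixed in the world has none). Each returns a list of dicts, best first, with "conf" (0 to 1); they miss things now and then, are a little off and sometimes report something else, mostly with a low value. They report only what shows in the picture. A call takes as long as a camera call.
- find_in(camera, target): "at" ([x, y, z] in m, in world coordinates, good to about 4 mm: the middle of the surface that is visible of it).
- trace(camera, target): "pixels" (480x640 bool, what is visible of it).
- place_of(camera, target): "at" ([x, y, z] in m, in world coordinates, good to about 4 mm: a listed point, or the origin of a listed thing).
The state is a dict: "time_s": time; "joint_positions": joint angles; "qvel": joint speeds; "tau": joint torques, N m; "position": TCP position; "tcp_rot": TCP orientation; "force": force on the tool from outside, world axes, zero at the start; "moment": the same for the moment, N m; "opening": opening from 0.0 (shut) to 1.0 (fully open); "grasp_force": force on a finger pad.
Only numpy, scipy, OpenCV 4.12 (cv2) and the standard library are available. Lean on these libraries where they do the work, as an engineer would, in place of code of your own. Each camera call takes 0.05 s, during which the arm holds its last target. There are 200 camera calls.

## Task

The red crate holds brass and copper ingot bars mixed up with steel punches and other steel bits. Pull the drawer of the stock cabinet right open, sort every bar into it (brass into the compartment under the brass tag, copper into the one under the copper tag), and push the drawer fully shut again. The steel things in the crate stay there; leave the other things on the bench and on the cabinet where they are.

Things in the scene. Friction and masses are not known exactly. Their poses are not given: they have to be found in the camera images.
- cabinet: low wooden stock cabinet fixed to the bench, 200 deep x 280 wide x 75 high, with one drawer. Origin: on the bench, at the middle of the front face of the carcass (the drawer's 14 mm front panel stands before it). Its x points into the cabinet (away from the drawer front), y along its width, z up. The drawer pulls out along -x.
- drawer (a joint): slide of the drawer: 0 = fully shut, 0.085 m = fully open (end stop). Friction about 1.5 N, no spring, no latch: it stays where it is left. 47 mm free height from the drawer's floor to the underside of the cabinet's top. May stand up to 12 mm ajar at the start.
- handle (a point): middle of the drawer's handle, a round steel bar of 10 mm diameter and 100 mm length along the cabinet's y, 45 mm above the bench, 34 mm before the drawer's front panel (29 mm clear gap behind the bar); moves with the drawer.
- drawer_floor (a point): point on top of the drawer's inner floor, 16 mm above the bench, on the divider's line; axes as the cabinet's; moves with the drawer. The inside reaches from x = -45 mm (front panel) to +121 and y = -119 to +119; a 6 mm divider, 26 high, along y = 0 parts it into a +y and a -y compartment. Side walls 34 high, front panel 48 above this floor. Open, x = -45 to +40 is uncovered.
- tag_brass: brass tag plate, 36 x 70 x 3, on a white card, fixed on top of the cabinet near its front edge, over the middle of the compartment for brass (+y or -y side, 61.5 mm from the cabinet's middle); origin at the centre of its underside, axes as the cabinet's.
- tag_copper: copper (reddish) tag plate, 36 x 70 x 3, on a white card, like the brass one, over the middle of the compartment for copper.
- crate: red plastic crate fixed to the bench, grey liner; pressed on from above with about 15 N, a bar can be dragged over it. Origin: on the bench, under its centre. Inner floor 156 (its x) x 268 (its y), 6 mm above the bench; 4 mm walls that lean outward by 15 degrees, rim 55 mm high; inside at the rim about 182 x 294, outside over the rim 210 x 320.
- brass1: cast brass ingot bar, yellow metal, 60 long (its x) x 20 wide (its y) x 16 high (its z), rounded edges, 125 to 210 g; origin at the centre of its 60 x 20 underside. Lies flat and loose on the crate's floor, with a steel punch lying across it; always present.
- brass2: cast brass ingot bar, yellow metal, 60 long (its x) x 20 wide (its y) x 16 high (its z), rounded edges, 125 to 210 g; origin at the centre of its 60 x 20 underside. Lies flat and loose on the crate's floor; may be absent.
- brass3: cast brass ingot bar, yellow metal, 60 long (its x) x 20 wide (its y) x 16 high (its z), rounded edges, 125 to 210 g; origin at the centre of its 60 x 20 underside. Lies flat and loose on the crate's floor; may be absent.
- copper1: cast copper ingot bar, reddish metal, 60 long (its x) x 20 wide (its y) x 16 high (its z), rounded edges, 125 to 210 g; origin at the centre of its 60 x 20 underside. Lies flat and loose on the crate's floor, with a steel punch lying across it; always present.
- copper2: cast copper ingot bar, reddish metal, 60 long (its x) x 20 wide (its y) x 16 high (its z), rounded edges, 125 to 210 g; origin at the centre of its 60 x 20 underside. Lies flat and loose on the crate's floor; may be absent.
- copper3: cast copper ingot bar, reddish metal, 60 long (its x) x 20 wide (its y) x 16 high (its z), rounded edges, 125 to 210 g; origin at the centre of its 60 x 20 underside. Lies flat and loose on the crate's floor; may be absent.
- punch1: bright steel stamping punch: square shank 10 x 10 from x = -35 to +19 mm, thin tip 6 x 6 to x = +35; origin on the underside (z up to 10 mm); x along the punch. 50 g. Lies across the bar brass1 at the start; loose; stays in the crate.
- punch2: bright steel stamping punch: square shank 10 x 10 from x = -35 to +19 mm, thin tip 6 x 6 to x = +35; origin on the underside (z up to 10 mm); x along the punch. 50 g. Lies across the bar copper1 at the start; loose; stays in the crate.
- die_block: small steel die block, 30 x 30 x 15 high, 100 g, origin at the centre of its underside. Lies loose on the crate's floor among the bars; stays in the crate.
- slug: round steel slug, 32 across, 14 high, 88 g, origin at the centre of its underside. Lies loose on the crate's floor among the bars; stays in the crate.
- collar1: small round steel collar, 22 across, 10 high, 25 g, origin at the centre of its underside. Lies loose on the crate's floor among the bars; stays in the crate.
- collar2: small round steel collar, 22 across, 10 high, 25 g, origin at the centre of its underside. Lies loose on the crate's floor among the bars; stays in the crate.
- collar3: small round steel collar, 22 across, 10 high, 25 g, origin at the centre of its underside. Lies loose on the crate's floor among the bars; stays in the crate.
- hammer: hammer lying on the bench off to the robot's right; leave alone. Origin on its handle line.
- bowl: yellow bowl, 110 across, 50 high, on the bench to the left; leave alone. Origin at the centre of its underside.
- flux_jar: amber glass jar, 44 across, 55 high, standing on the rear part of the cabinet's top; leave alone. Origin at the centre of its underside.
- crucible: white ceramic crucible, 68 across, 45 high, on the bench to the right; leave alone. Origin at the centre of its underside.

How it is judged:
By the outcome, as a careful person would: the job done as asked, in the order asked, and still so for the second after the job is handed in, with the robot touching nothing.
Of brass2, brass3, copper2, copper3 only 2 to 4 are there at a start; the rules pass over those that are not, and their reading is None.
At some moment in a run one of brass1, brass2, brass3, copper1, copper2, copper3 may be knocked a few centimetres aside while the robot is not near it.
Once in a run the grip may slacken for a moment while it holds something.
It also fails if it takes over 208 s, if anything falls off the work surface, if the arm or the gripper's body presses on something with over 40 N, if the wrist force passes 120 N, or if a joint passes its speed limit or range.

## Working session

There is one attempt and no reset: what is moved stays moved. The work goes in short steps, Python scripts to look and compute and a shell command to move; the robot and the scene stay as the last step left them, time stands still between calls to the robot, and variables do not carry over. Pictures are saved under pics/ and viewed, at most 15 in all, crops included, and the job is handed in when it is done.

```bash
ls; mkdir -p pics; cat > h.py <<'E'
from rig import *
import numpy as np, cv2
def snap(cam,name):
    c=capture(cam); cv2.imwrite(f'pics/{name}.png',c['color'][:,:,::-1]); return c
def ray(c,px):
    u=cv2.undistortPoints(np.array(px,float).reshape(-1,1,2),np.array(c['camera_matrix']),np.array(c['distortion'])).reshape(-1,2)
    R=np.array(c['R']);t=np.array(c['t'])
    d=np.c_[u,np.ones(len(u))]@R
    return -R.T@t,d
def onz(c,px,z):
    o,d=ray(c,px); return o+d*((z-o[2])/d[:,2])[:,None]
def proj(c,X):
    X=np.array(X,float).reshape(-1,3)
    r,_=cv2.Rodrigues(np.array(c['R']))
    return cv2.projectPoints(X,r,np.array(c['t']),np.array(c['camera_matrix']),np.array(c['distortion']))[0].reshape(-1,2)
def bar(c,mask,z):
    ys,xs=np.nonzero(mask); cs,_=cv2.findContours(mask.astype(np.uint8),cv2.RETR_EXTERNAL,cv2.CHAIN_APPROX_NONE)
    k=max(cs,key=cv2.contourArea).reshape(-1,2)
    P=onz(c,k,z)[:,:2].astype(np.float32)*1000
    (cx,cy),(w,h),a=cv2.minAreaRect(P)
    if w<h: w,h,a=h,w,a+90
    return np.round([cx,cy,w,h,(a+90)%180-90],1)
E
python3 - <<'E'
from h import *
for c in ['scene','side','wrist']: 
    k=snap(c,c+'0'); print(c, (-np.array(k['R']).T@k['t']).round(3))
s=read_state();print(s['time_s'],s['position'],s['opening'],s['force'])
for n in ['crate','cabinet','handle','drawer_floor','tag_brass','tag_copper','brass1','copper1','punch1','die_block','slug','collar1','flux_jar']:
  for c in ['scene','side']:
    print(n,c,[(np.round(q['at'],3).tolist(),round(q['conf'],2)) for q in place_of(c,n)][:6])
E
```

```text
pics
scene [ 1.102 -0.773  1.337]
side [0.484 0.982 1.064]
wrist [0.625 0.081 0.385]
0.15 [6.24475289e-01 1.27348039e-04 2.43784949e-01] 1.001577016872762 [-0.51428138 -1.05273465 -1.60079564]
crate scene [([0.592, -0.207, 0.0], 0.6), ([0.602, 0.456, -0.003], 0.59), ([0.556, -0.172, 0.004], 0.34)]
crate side [([0.587, -0.206, -0.002], 0.69)]
cabinet scene [([0.547, 0.215, 0.005], 0.8), ([0.592, -0.141, 0.006], 0.24)]
cabinet side [([0.58, -0.272, 0.007], 0.72), ([0.548, 0.213, 0.004], 0.58)]
handle scene [([0.489, 0.214, 0.043], 0.7)]
handle side [([0.495, 0.214, 0.043], 0.56), ([0.625, -0.308, 0.004], 0.51)]
drawer_floor scene []
drawer_floor side [([0.582, 0.215, 0.013], 0.72), ([0.557, -0.168, 0.008], 0.42), ([0.636, -0.106, 0.008], 0.17)]
tag_brass scene [([0.575, 0.275, 0.073], 0.8), ([0.623, -0.309, 0.009], 0.45)]
tag_brass side [([0.573, 0.275, 0.076], 0.65), ([0.585, -0.27, 0.003], 0.27)]
tag_copper scene [([0.573, 0.275, 0.074], 0.72), ([0.572, 0.152, 0.074], 0.53)]
tag_copper side [([0.571, 0.155, 0.081], 0.76)]
brass1 scene [([0.623, -0.247, 0.008], 0.7), ([0.56, -0.103, 0
[... 440 characters left out ...]
.297, 0.019], 0.52), ([0.638, -0.104, 0.021], 0.46)]
die_block scene [([0.554, -0.173, 0.003], 0.55), ([0.584, -0.274, 0.006], 0.48)]
die_block side [([0.554, -0.168, 0.007], 0.46), ([0.511, -0.481, 0.0], 0.46)]
slug scene [([0.621, -0.307, 0.007], 0.59), ([0.547, 0.216, 0.002], 0.26)]
slug side [([0.691, 0.284, 0.075], 0.61), ([0.626, -0.31, 0.005], 0.46)]
collar1 scene [([0.588, -0.212, 0.004], 0.6), ([0.586, -0.276, 0.005], 0.53), ([0.593, -0.141, 0.006], 0.45)]
collar1 side [([0.592, -0.144, 0.007], 0.6), ([0.587, -0.209, 0.006], 0.47), ([0.584, -0.274, 0.005], 0.39)]
flux_jar scene [([0.69, 0.285, 0.075], 0.57)]
flux_jar side [([0.692, 0.283, 0.075], 0.63), ([0.57, 0.152, 0.082], 0.27)]
```

```bash
python3 - <<'E'
import cv2
a=cv2.imread('pics/scene0.png');b=cv2.imread('pics/side0.png')
from h import *
c=capture('scene');d=capture('side')
def crop(c,im,pts):
    p=proj(c,pts);x0,y0=np.floor(p.min(0)-8).astype(int);x1,y1=np.ceil(p.max(0)+8).astype(int);x0=max(x0,0);y0=max(y0,0);print(x0,y0,x1,y1)
    return im[y0:y1,x0:x1]
pts=[(x,y,z) for x in(.49,.69) for y in(-.36,-.05) for z in(0,.055)]
A=crop(c,a,pts);B=crop(d,b,pts)
cv2.imwrite('pics/crA.png',cv2.resize(A,None,fx=780/A.shape[1],fy=780/A.shape[1],interpolation=2)[:600]);
k=min(780/B.shape[1],600/B.shape[0]);cv2.imwrite('pics/crB.png',cv2.resize(B,None,fx=k,fy=k,interpolation=2))
print(A.shape,B.shape)
E
```

```text
167 213 328 374
292 155 388 259
(161, 161, 3) (104, 96, 3)
```

View pics/scene0.png

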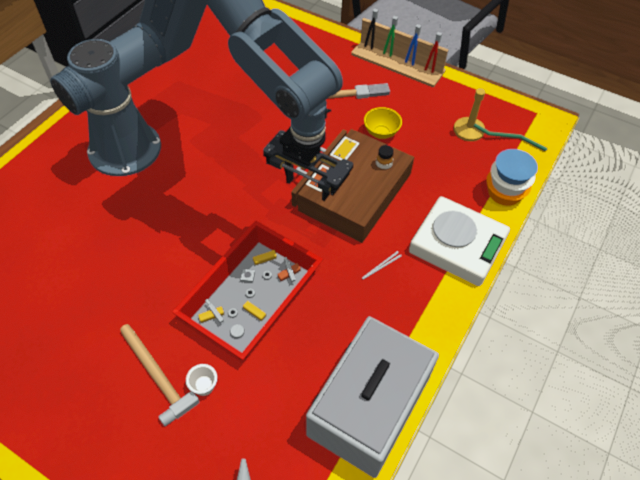

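View pics/crA.png

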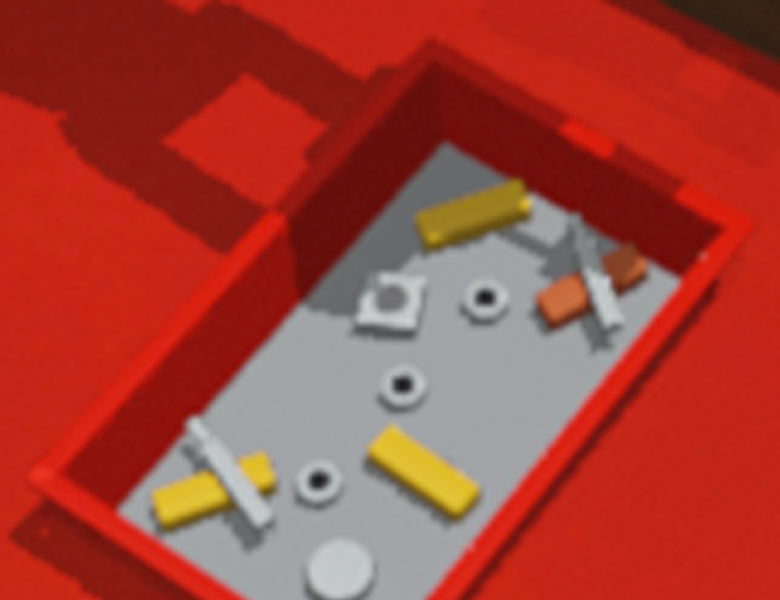

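```bash
python3 - <<'E'
from h import *
s=read_state();print(np.round(s['tcp_rot'],2).tolist(),s['time_s'])
C={k:capture(k) for k in('scene','side','wrist')}
for n in ['handle','tag_brass','tag_copper']:
  L=[]
  for k in ('scene','side'):
    r=trace(k,n)
    if r:
      m=r[0]['pixels'];p=np.argwhere(m).mean(0)[::-1];o,d=ray(C[k],p);L.append((o,d[0]/np.linalg.norm(d[0])));print(n,k,p.round(1),r[0]['conf'],m.sum())
  if len(L)==2:
    A=sum(np.eye(3)-np.outer(d,d) for o,d in L);b=sum((np.eye(3)-np.outer(d,d))@o for o,d in L);print(' tri',np.linalg.solve(A,b).round(4))
w=C['wrist'];print(np.array(w['R']).round(2).tolist(),np.array(w['camera_matrix']).round(0).tolist())
print(onz(w,[(0,0),(639,0),(0,479),(639,479),(320,240)],0.02).round(3))
E
```

```text
[[-0.0, 1.0, 0.0], [1.0, 0.0, -0.0], [-0.0, 0.0, -1.0]] 1.55
handle scene [317.1 165.2] 0.66 383
handle side [349.  321.3] 0.6 1463
 tri [0.526  0.2193 0.0317]
tag_brass scene [316.3 178.5] 0.65 103
tag_brass side [328. 327.] 0.83 562
 tri [ 0.5566  0.2073 -0.0029]
tag_copper scene [316.5 178. ] 0.66 163
tag_copper side [334.7 286.2] 0.7 474
 tri [0.5676 0.1488 0.0733]
[[1.0, 0.0, -0.0], [0.0, -0.96, 0.3], [-0.0, -0.3, -0.96]] [[331.0, 0.0, 323.0], [0.0, 331.0, 236.0], [0.0, 0.0, 1.0]]
[[ 0.322  0.2    0.02 ]
 [ 0.922  0.2    0.02 ]
 [ 0.147 -0.409  0.02 ]
 [ 1.092 -0.408  0.02 ]
 [ 0.622 -0.037  0.02 ]]
```

View pics/wrist0.png

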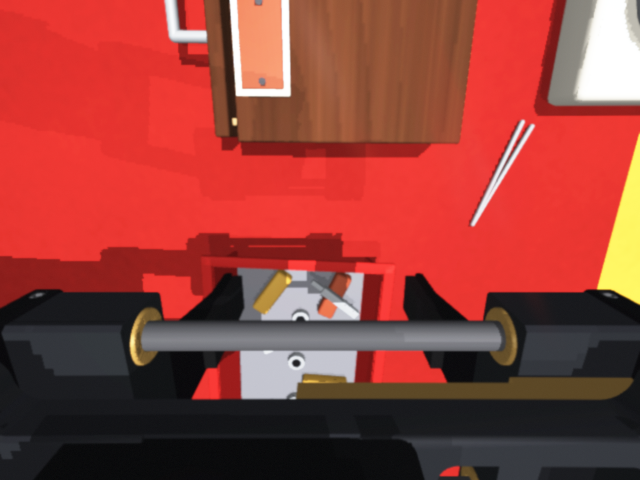

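```bash
python3 -m jog '20 -20 0 0 0 0 87; 30 -30 0 0 0 0 60; 30 -30 0 0 0 0 40; 30 -30 0 0 0 0 24; 0 -10 0 0 0 0 24; 0 0 0 0 0 0 24; 0 0 0 0 0 0 24'
python3 - <<'E'
from h import *
w=snap('wrist','w1')
for n in ['handle','tag_brass','tag_copper','cabinet']:print(n,[(np.round(q['at'],3).tolist(),round(q['conf'],2)) for q in place_of('wrist',n)][:3])
for n in ['handle','tag_brass','tag_copper','cabinet']:
 for c in('scene','side'):
  if n=='handle': capture(c)
  print(c,n,[(np.round(q['at'],3).tolist(),round(q['conf'],2)) for q in place_of(c,n)][:2])
E
```

```text
time_s: 2.88
position: [0.5064, 0.1093, 0.2448]
tcp_rot: [[0.001, 1.0, 0.002], [1.0, -0.001, -0.0], [-0.0, 0.002, -1.0]]
force: [0.1, -0.1, -0.4]
opening: 0.401
grasp_force: 0.0
handle [([0.489, 0.22, 0.049], 0.66)]
tag_brass [([0.574, 0.28, 0.078], 0.79)]
tag_copper [([0.573, 0.157, 0.076], 0.56)]
cabinet [([0.544, 0.214, -0.001], 0.78)]
scene handle [([0.489, 0.213, 0.046], 0.95), ([0.547, -0.297, 0.021], 0.48)]
side handle [([0.491, 0.213, 0.046], 0.91), ([0.591, -0.212, 0.007], 0.36)]
scene tag_brass [([0.573, 0.274, 0.074], 0.64)]
side tag_brass [([0.575, 0.274, 0.075], 0.59), ([0.547, -0.294, 0.02], 0.36)]
scene tag_copper [([0.569, 0.152, 0.076], 0.56), ([0.69, 0.283, 0.074], 0.53)]
side tag_copper [([0.572, 0.153, 0.08], 0.97), ([0.545, 0.215, 0.002], 0.63)]
scene cabinet [([0.548, 0.214, 0.002], 0.81)]
side cabinet [([0.546, 0.211, 0.002], 0.76)]
```

View pics/w1.png

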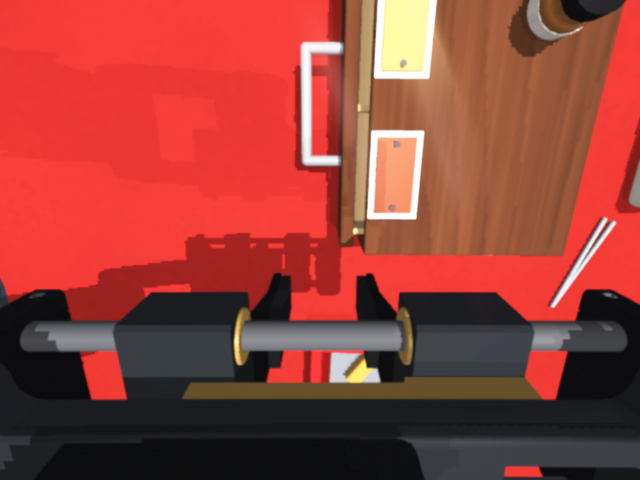

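```bash
python3 - <<'E'
from h import *
w=capture('wrist')
print('handle ends',onz(w,[(307,45),(307,163),(305,104)],.05).round(4))
print('tag brass card edges',onz(w,[(378,79),(430,79)],.076).round(4),'copper',onz(w,[(373,130),(423,130),(367,218),(417,219)],.076).round(4))
print('front top edge cab / panel',onz(w,[(357,230),(340,243),(342,60)],.07).round(4), onz(w,[(363,255),(565,255),(373,10)],.075).round(4))
E
```

```text
handle ends [[0.4908 0.267  0.05  ]
 [0.4893 0.1631 0.05  ]
 [0.4882 0.2177 0.05  ]]
tag brass card edges [[0.5522 0.2354 0.076 ]
 [0.5966 0.2354 0.076 ]] copper [[0.5498 0.1941 0.076 ]
 [0.5944 0.194  0.076 ]
 [0.5477 0.1133 0.076 ]
 [0.596  0.1123 0.076 ]]
front top edge cab / panel [[0.5391 0.0995 0.07  ]
 [0.5224 0.0859 0.07  ]
 [0.5215 0.2511 0.07  ]] [[0.5453 0.0749 0.075 ]
 [0.7468 0.075  0.075 ]
 [0.5457 0.2864 0.075 ]]
```

```bash
python3 -m jog '35 -8 0 0 0 0 24; 35 -8 0 0 0 0 24; 35 0 0 0 0 0 24; 0 0 30 0 0 0 24; 0 0 40 0 0 0 24; 0 0 30 0 0 0 24; 0 0 0 0 0 0 24; 0 0 0 0 0 0 24'
python3 - <<'E'
from h import *
w=snap('wrist','w2')
print(read_state()['position'],read_state()['opening']*87)
print(proj(w,[(.49,.264,.045),(.49,.164,.045)]).round(0))
E
```

```text
time_s: 4.68
position: [0.4898, 0.2152, 0.1454]
tcp_rot: [[-0.0, 1.0, 0.002], [1.0, 0.0, 0.0], [0.0, 0.002, -1.0]]
force: [0.7, 0.4, 0.4]
opening: 0.274
grasp_force: 0.0
[0.49007609 0.21525422 0.14586026] 24.266092413750922
[[323. 180.]
 [323. 303.]]
```

View pics/w2.png

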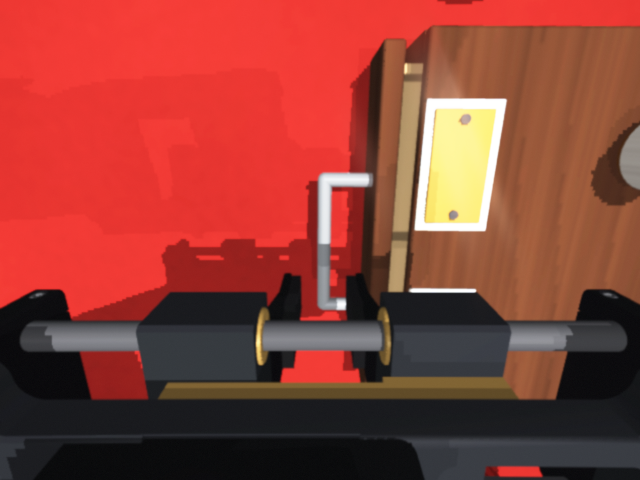

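```bash
python3 -m jog '0 0 30 0 0 0 24; 0 0 30 0 0 0 24; 0 0 25 0 0 0 24; 0 0 13 0 0 0 24; 0 0 0 0 0 0 24; 0 0 0 0 0 0 14;0 0 0 0 0 0 14;0 0 0 0 0 0 14'
python3 -m jog '0 -4 0 0 0 0 14; 0 -8 0 0 0 0 14; 0 -10 0 0 0 0 14; 0 -10 0 0 0 0 14; 0 -10 0 0 0 0 14; 0 -10 0 0 0 0 14; 0 -10 0 0 0 0 14; 0 -8 0 0 0 0 14; 0 -4 0 0 0 0 14; 0 -2 0 0 0 0 14; 0 0 0 0 0 0 14'
```

```text
time_s: 5.72
position: [0.4894, 0.2151, 0.0472]
tcp_rot: [[-0.0, 1.0, 0.001], [1.0, 0.0, 0.0], [0.0, 0.001, -1.0]]
force: [-0.7, 0.2, 0.5]
opening: 0.162
grasp_force: 0.0
time_s: 7.1
position: [0.4131, 0.2149, 0.0465]
tcp_rot: [[0.0, 1.0, -0.0], [1.0, -0.0, -0.0], [-0.0, -0.0, -1.0]]
force: [1.2, 0.9, 0.1]
opening: 0.164
grasp_force: 0.7
```

```bash
python3 -m jog '0 -2 0 0 0 0 14; 0 -1 0 0 0 0 14; 0 0 0 0 0 0 14'; python3 -m jog '0 -2 0 0 0 0 14; 0 0 0 0 0 0 14';python3 -m jog '0 -2 0 0 0 0 14; 0 0 0 0 0 0 14'
```

```text
time_s: 7.48
position: [0.4129, 0.2151, 0.0466]
tcp_rot: [[-0.0, 1.0, 0.005], [1.0, 0.0, 0.001], [0.001, 0.005, -1.0]]
force: [5.7, -1.0, -5.0]
opening: 0.16
grasp_force: 3.0
time_s: 7.72
position: [0.4128, 0.2151, 0.0466]
tcp_rot: [[-0.0, 1.0, 0.009], [1.0, 0.0, 0.001], [0.001, 0.009, -1.0]]
force: [8.7, -2.8, -6.7]
opening: 0.163
grasp_force: 4.3
time_s: 7.98
position: [0.4127, 0.2153, 0.0467]
tcp_rot: [[-0.0, 1.0, 0.013], [1.0, 0.0, 0.002], [0.002, 0.013, -1.0]]
force: [11.0, -5.1, -6.8]
opening: 0.163
grasp_force: 5.6
```

```bash
python3 -m jog '0 8 0 0 0 0 24; 0 0 -10 0 0 0 24; 0 0 -30 0 0 0 24; 0 0 -40 0 0 0 24; 0 0 -50 0 0 0 24;0 0 -50 0 0 0 24;0 0 -50 0 0 0 24'
python3 -m jog '-20 10 -20 0 0 0 36; -40 15 -20 0 0 0 36; -50 18 -15 0 0 0 36; -50 18 0 0 0 0 36; -50 18 0 0 0 0 36; -50 18 0 0 0 0 36; -50 18 0 0 0 0 36; -50 18 0 0 0 0 36; -50 18 0 0 0 0 36;-50 16 0 0 0 0 36; -35 0 0 0 0 0 36; 0 0 0 0 0 0 36'
python3 -m jog '0 0 0 0 0 0 36;0 0 0 0 0 0 36'
python3 - <<'E'
from h import *
w=snap('wrist','w3')
for n in ['brass1','copper1','punch1','die_block','slug','collar1','crate']:
  print(n,[(np.round(q['at'],3).tolist(),round(q['conf'],2)) for q in place_of('wrist',n)][:5])
for n in ['brass1','copper1','punch1']:
  for r in trace('wrist',n)[:4]:
    m=r['pixels'];print(n,np.argwhere(m).mean(0)[::-1].round(0),round(r['conf'],2),m.sum(),bar(w,m,.022 if n!='punch1' else .032))
E
```

```text
time_s: 8.85
position: [0.4117, 0.2148, 0.2783]
tcp_rot: [[-0.0, 1.0, -0.003], [1.0, 0.0, -0.0], [-0.0, -0.003, -1.0]]
force: [0.3, -0.1, -0.2]
opening: 0.278
grasp_force: 0.0
time_s: 10.35
position: [0.5796, -0.2815, 0.3308]
tcp_rot: [[0.003, 1.0, -0.003], [1.0, -0.003, 0.001], [0.001, -0.003, -1.0]]
force: [-1.1, -0.1, 0.2]
opening: 0.414
grasp_force: 0.0
time_s: 10.6
position: [0.5806, -0.2781, 0.3317]
tcp_rot: [[-0.002, 1.0, -0.001], [1.0, 0.002, 0.001], [0.001, -0.001, -1.0]]
force: [0.3, -1.0, -0.6]
opening: 0.413
grasp_force: 0.0
brass1 [([0.56, -0.104, 0.005], 0.65), ([0.627, -0.242, 0.006], 0.61)]
copper1 [([0.637, -0.109, 0.008], 0.61)]
punch1 [([0.552, -0.296, 0.02], 0.77), ([0.545, -0.31, 0.006], 0.64), ([0.636, -0.104, 0.023], 0.56)]
die_block [([0.556, -0.169, 0.007], 0.55)]
slug [([0.622, -0.307, 0.007], 0.68), ([0.626, -0.243, 0.005], 0.48)]
collar1 [([0.593, -0.14, 0.006], 0.8), ([0.591, -0.21, 0.007], 0.6), ([0.583, -0.274, 0.006], 0.47)]
crate [([0.592, -0.207, -0.001], 0.96)]
brass1 [308.  54.] 0.89 978 [ 562.  -105.2   61.5   22.2   53.9]
brass1 [297. 215.] 0.78 505 [ 535.9 -316.8   33.4   20.7   54.2]
brass1 [356. 169.] 0.69 707 [ 625.1 -242.4   60.9   21.5   -4.6]
brass1 [335.  89.] 0.38 261 [ 595.2 -143.9   21.1   20.7   47.5]
copper1 [370.  58.] 0.68 722 [ 630.1 -123.3   29.6   20.8   61.5]
copper1 [372.  56.] 0.18 511 [ 638.6 -105.4   68.9   11.2  -40.4]
punch1 [301. 212.] 0.91 406 [ 549.7 -298.    69.2   12.2  -20.9]
punch1 [372.  56.] 0.72 621 [ 637.6 -107.7   70.    12.5  -40.4]
```

View pics/w3.png

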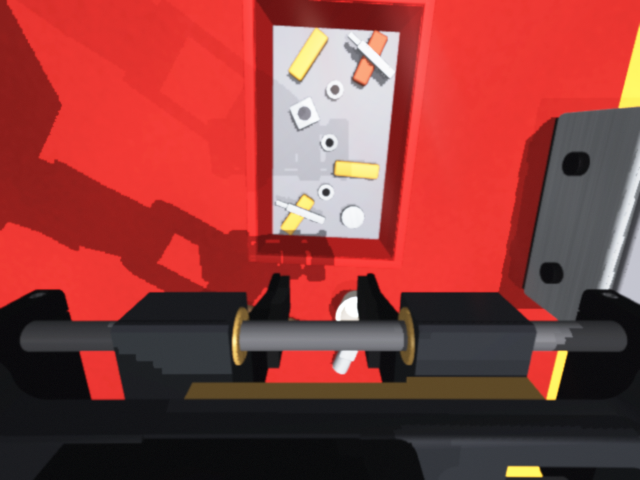

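```bash
python3 -m jog '18 22 0 0 0 0 34; 18 22 0 0 0 0 34; 0 0 24 0 0 0.165 34; 0 0 24 0 0 0.165 34; 0 0 24 0 0 0.165 34; 0 0 24 0 0 0.165 34; 0 0 24 0 0 0.165 34; 0 0 24 0 0 0.165 34; 0 0 24 0 0 0.165 34; 0 0 24 0 0 0.165 34; 0 0 24 0 0 0.165 34; 0 0 20 0 0 0.165 34'
python3 -m jog '0 0 0 0 0 0 34;0 0 0 0 0 0 34'
cat >> h.py <<'E'
def bars(cams=('wrist','scene','side')):
  for k in cams:
    c=capture(k)
    for n in ('brass1','copper1'):
      for r in trace(k,n)[:4]:
        m=r['pixels'];
        if m.sum()>20: print(k,n,round(r['conf'],2),m.sum(),bar(c,m,.022))
def tool(x,y,z,ang=None):
    "rows needed to reach world x,y,z (m), jaw angle ang deg"
    s=read_state();R=np.array(s['tcp_rot']);p=np.array(s['position'])
    d=R.T@(np.array([x,y,z])-p)*1000
    j=np.degrees(np.arctan2(R[1,1],R[0,1]))
    print('t',round(s['time_s'],1),'pos',p.round(4),'op',round(s['opening']*87,1),'jaw',j.round(1),'tilt',R[:2,2].round(3),'-> shift mm',d.round(1), 'az', None if ang is None else np.radians((j-ang+180)%360-180).round(3))
E
python3 - <<'E'
from h import *
tool(.625,-.2425,.032,-94.6)
bars()
E
```

```text
time_s: 12.65
position: [0.6248, -0.244, 0.0944]
tcp_rot: [[0.996, -0.085, -0.001], [-0.085, -0.996, 0.0], [-0.001, -0.0, -1.0]]
force: [-0.4, -0.4, 0.3]
opening: 0.389
grasp_force: 0.0
time_s: 12.9
position: [0.6255, -0.2444, 0.0962]
tcp_rot: [[0.997, -0.077, 0.001], [-0.077, -0.997, -0.001], [0.001, 0.001, -1.0]]
force: [0.7, -0.8, 0.8]
opening: 0.392
grasp_force: 0.0
t 12.9 pos [ 0.6255 -0.2444  0.0962] op 34.1 jaw -94.4 tilt [ 0.001 -0.001] -> shift mm [-0.8 -1.8 64.2] az 0.003
wrist brass1 0.74 2327 [ 627.2 -243.3   61.4   19.7   -4.8]
wrist brass1 0.28 1703 [ 624.1 -307.3   34.7   30.6   41.9]
wrist copper1 0.94 2347 [ 632.8 -125.5   32.2   25.4   65.1]
scene brass1 0.57 198 [ 539.1 -315.4   37.3   28.8   62.2]
scene brass1 0.47 179 [ 630.1 -243.4   54.9   23.8   -3.9]
scene copper1 0.72 2772 [463.4 231.9 312.  132.7 -89.2]
scene copper1 0.64 158 [ 633.1 -124.3   29.5   23.    70.4]
side brass1 0.75 4432 [480.  202.  315.7 143.1  89.6]
side brass1 0.52 77 [ 554.6 -105.4   43.1   23.4   50.2]
side brass1 0.51 123 [ 623.4 -235.    56.2   32.4   -5.8]
side brass1 0.49 66 [ 552.2 -278.    29.    24.6  -84.9]
side copper1 0.56 30 [ 626.  -124.6   19.3   13.6  -29.3]
side copper1 0.4 27 [ 614.  -292.8   24.4   15.5  -83.5]
```

```bash
python3 -m jog '0 -1 20 0 0 0 34; 0 0 20 0 0 0 34; 0 0 15 0 0 0 34; 0 0 9 0 0 0 34; 0 0 0 0 0 0 10; 0 0 0 0 0 0 10; 0 0 0 0 0 0 10; 0 0 0 0 0 0 10;0 0 0 0 0 0 10'
```

```text
time_s: 14.48
position: [0.6253, -0.2431, 0.032]
tcp_rot: [[0.997, -0.079, 0.001], [-0.079, -0.997, -0.0], [0.001, 0.0, -1.0]]
force: [0.3, -0.0, 0.1]
opening: 0.229
grasp_force: 30.0
```

```bash
python3 -m jog '0 0 -10 0 0 0 10; 0 0 -25 0 0 0 10; 0 0 -40 0 0 0 10; 0 0 -50 0 0 -0.06 10; 0 0 -43 0 0 0 10; 0 0 0 0 0 0 10'
python3 -m jog '-5 -20 0 0 0 0 10; -10 -40 0 0 0 0 10; -12 -50 0 0 0 0 10; -12 -50 0 0 0 0 10; -12 -50 0 0 0 0 10; -12 -50 0 0 0 0 10; -12 -50 0 0 0 0 10; -12 -50 0 0 0 0 10; -12 -50 0 0 0 0 10; -12 -50 0 0 0 0 10; -12 -50 0 0 0 0 10; -6 -33 0 0 0 0 10'
python3 -m jog '0 0 0 0 0 0 10;0 0 0 0 0 0 10'
python3 - <<'E'
from h import *
snap('wrist','w4')
tool(.505,.3015,.043,-91)
for n in ['handle','drawer_floor','tag_brass','tag_copper']:
 for c in('wrist','scene','side'):
  if n=='handle': capture(c)
  print(c,n,[(np.round(q['at'],3).tolist(),round(q['conf'],2)) for q in place_of(c,n)][:2])
E
```

```text
time_s: 15.22
position: [0.6275, -0.2443, 0.2048]
tcp_rot: [[1.0, -0.019, 0.009], [-0.019, -1.0, -0.005], [0.009, 0.005, -1.0]]
force: [-0.0, 0.3, -2.5]
opening: 0.228
grasp_force: 30.0
time_s: 16.73
position: [0.5022, 0.3047, 0.197]
tcp_rot: [[1.0, -0.017, -0.007], [-0.017, -1.0, -0.002], [-0.007, 0.002, -1.0]]
force: [-0.3, 0.2, -2.2]
opening: 0.227
grasp_force: 30.0
time_s: 16.98
position: [0.5045, 0.302, 0.1979]
tcp_rot: [[1.0, -0.018, -0.004], [-0.018, -1.0, -0.002], [-0.004, 0.002, -1.0]]
force: [-0.3, -0.1, -1.3]
opening: 0.227
grasp_force: 30.0
t 17.0 pos [0.5052 0.3016 0.1983] op 19.5 jaw -91.1 tilt [-0.003 -0.001] -> shift mm [  0.3  -0.2 155.3] az -0.002
wrist handle []
scene handle [([0.414, 0.216, 0.045], 0.66)]
side handle [([0.421, 0.216, 0.044], 0.93)]
wrist drawer_floor [([0.505, 0.219, 0.014], 0.95)]
scene drawer_floor [([0.511, 0.217, 0.016], 0.58)]
side drawer_floor [([0.508, 0.215, 0.012], 0.94), ([0.548, 0.212, 0.0], 0.71)]
wrist tag_brass [([0.573, 0.28, 0.072], 0.86)]
scene tag_brass [([0.51, 0.214, 0.018], 0.54)]
side tag_brass [([0.573, 0.273, 0.078], 0.56)]
wrist tag_copper [([0.569, 0.154, 0.075], 0.64)]
scene tag_copper [([0.571, 0.151, 0.076], 0.88)]
side tag_copper [([0.572, 0.151, 0.079], 0.77), ([0.513, -0.481, 0.002], 0.71)]
```

View pics/w4.png

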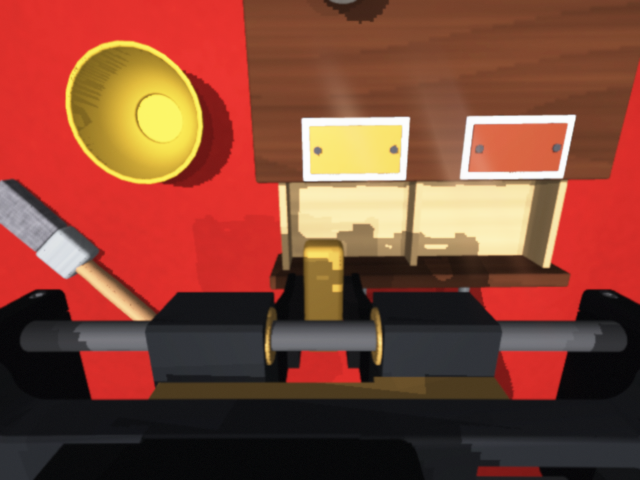

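```bash
python3 - <<'E'
from h import *
w=capture('wrist')
print('leftwall inner top',onz(w,[(291,184),(293,258)],.05).round(4).tolist(),'divider',onz(w,[(411,186),(410,262)],.042).round(4).tolist(),'right inner',onz(w,[(556,184),(542,258)],.05).round(4).tolist())
print('panel inner top',onz(w,[(300,258),(400,258)],.064).round(4).tolist(),'cab front', onz(w,[(260,181),(610,177)],.075).round(4).tolist())
print('panel outer',onz(w,[(275,286),(565,286)],.064).round(4).tolist(),)
E
```

```text
leftwall inner top [[0.5469, 0.3291, 0.05], [0.4775, 0.3305, 0.05]] divider [[0.5419, 0.2215, 0.042], [0.4681, 0.2181, 0.042]] right inner [[0.5423, 0.0971, 0.05], [0.4731, 0.097, 0.05]]
panel inner top [[0.4827, 0.3228, 0.064], [0.481, 0.2333, 0.064]] cab front [[0.5534, 0.3513, 0.075], [0.5509, 0.0731, 0.075]]
panel outer [[0.4556, 0.3469, 0.064], [0.4507, 0.081, 0.064]]
```

```bash
python3 -m jog '0 2 30 0 0 0 10; 0 0 40 0 0 0 10; 0 0 40 0 0 0 10; 0 0 25 0 0 0 10; 0 0 12 0 0 0 10; 0 0 4 0 0 0 10; 0 0 0 0 0 0 10;0 0 0 0 0 0 10'
python3 -c "
from h import *
tool(.505,.3,.043,-91)"
```

```text
time_s: 18.82
position: [0.5072, 0.3007, 0.0497]
tcp_rot: [[1.0, -0.019, 0.002], [-0.019, -1.0, 0.001], [0.002, -0.001, -1.0]]
force: [0.7, 0.3, -2.1]
opening: 0.23
grasp_force: 3.0
t 18.8 pos [0.5072 0.3007 0.0497] op 20.0 jaw -91.1 tilt [0.002 0.001] -> shift mm [-2.2  0.8  6.7] az -0.002
```

```bash
python3 -m jog '-1 0 0 0 0 0 10; 0 0 2 0 0 0 10; 0 0 2 0 0 0 10; 0 0 0 0 0 0 10; 0 0 0 0 0 0 10'
```

```text
time_s: 19.45
position: [0.5055, 0.3004, 0.0445]
tcp_rot: [[1.0, -0.019, -0.0], [-0.019, -1.0, -0.0], [-0.0, 0.0, -1.0]]
force: [-0.6, -0.1, -2.6]
opening: 0.226
grasp_force: 30.0
```

```bash
python3 -m jog '0 0 2 0 0 0 10; 0 0 0 0 0 0 10; 0 0 0 0 0 0 28; 0 0 0 0 0 0 28; 0 0 0 0 0 0 28'; python3 -m jog '0 0 -15 0 0 0 28; 0 0 -30 0 0 0 28; 0 0 -50 0 0 0 28; 0 0 -60 0 0 0 34; 0 0 -60 0 0 0 34; 0 0 -60 0 0 0 34'
```

```text
time_s: 20.08
position: [0.5057, 0.3005, 0.0428]
tcp_rot: [[1.0, -0.019, 0.001], [-0.019, -1.0, 0.0], [0.001, -0.0, -1.0]]
force: [0.0, -0.6, 0.6]
opening: 0.315
grasp_force: 0.0
time_s: 20.82
position: [0.5049, 0.3003, 0.3208]
tcp_rot: [[1.0, -0.019, 0.001], [-0.019, -1.0, 0.001], [0.001, -0.001, -1.0]]
force: [0.2, 0.6, -0.2]
opening: 0.39
grasp_force: 0.0
```

```bash
python3 -m jog '8 50 0 0 0 0 34; 8 50 0 0 0 0 34; 8 50 0 0 0 0 34; 8 50 0 0 0 0 34; 8 50 0 0 0 0 34; 8 50 0 0 0 0 34; 8 50 0 0 0 0 34; 9 54 0 0 0 0 34; 0 0 30 0 0 -0.16 34; 0 0 40 0 0 -0.16 34; 0 0 40 0 0 -0.16 34; 0 0 40 0 0 -0.16 34'
python3 -m jog '0 0 40 0 0 -0.16 34; 0 0 30 0 0 -0.16 34; 0 0 0 0 0 0 34; 0 0 0 0 0 0 34'
python3 - <<'E'
from h import *
tool(.562,-.105,.032,-36)
snap('wrist','w5')
bars()
E
```

```text
time_s: 22.32
position: [0.5628, -0.1049, 0.1677]
tcp_rot: [[0.81, 0.586, 0.002], [0.586, -0.81, -0.001], [0.001, 0.002, -1.0]]
force: [1.1, -0.2, -0.1]
opening: 0.391
grasp_force: 0.0
time_s: 22.82
position: [0.5637, -0.1051, 0.0991]
tcp_rot: [[0.591, 0.807, 0.002], [0.807, -0.591, -0.001], [0.001, 0.002, -1.0]]
force: [0.6, -0.4, -0.4]
opening: 0.39
grasp_force: 0.0
t 22.8 pos [ 0.5637 -0.1051  0.0991] op 33.9 jaw -36.2 tilt [ 0.002 -0.001] -> shift mm [-1.  -1.6 67.1] az -0.004
wrist brass1 0.78 2422 [ 562.8 -103.1   62.3   20.6   52.8]
wrist copper1 0.9 2302 [643.8 -92.3  27.8  21.8  67.2]
scene brass1 0.71 137 [497.6 303.9  53.1  29.5  -2.7]
scene brass1 0.58 181 [ 539.  -315.1   35.8   26.5   55.3]
scene brass1 0.55 86 [ 569.  -111.9   55.5   20.9   31.9]
scene copper1 0.74 191 [ 632.9 -123.7   29.8   26.5   62.3]
side brass1 0.61 270 [504.9 297.   60.2  28.1  -1.3]
side copper1 0.52 48 [ 625.7 -125.1   26.    17.   -37.6]
side copper1 0.42 4110 [479.9 201.6 315.7 142.9  89.3]
```

View pics/w5.png

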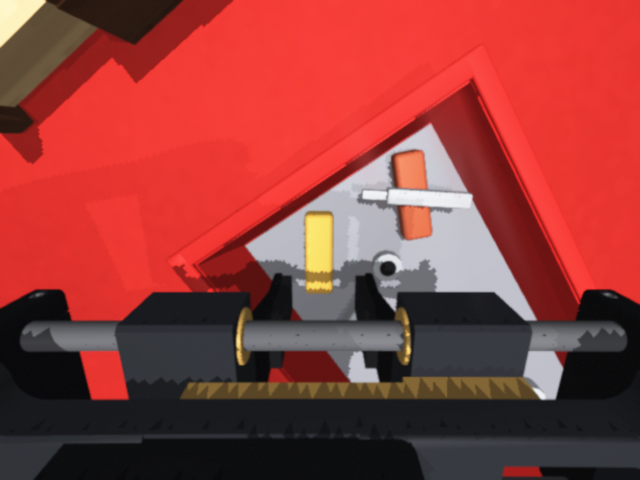

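```bash
python3 -m jog '0 -2 20 0 0 0 29; 0 0 20 0 0 0 29; 0 0 15 0 0 0 29; 0 0 9 0 0 0 29; 0 0 3 0 0 0 29; 0 0 0 0 0 0 10; 0 0 0 0 0 0 10; 0 0 0 0 0 0 10; 0 0 0 0 0 0 10;0 0 0 0 0 0 10'
python3 -c "
from h import *
tool(.505,.2505,.2,-91)"
```

```text
time_s: 24.58
position: [0.5613, -0.1036, 0.0309]
tcp_rot: [[0.589, 0.808, 0.001], [0.808, -0.589, -0.0], [0.0, 0.001, -1.0]]
force: [-0.1, -0.2, 1.4]
opening: 0.228
grasp_force: 30.0
t 24.6 pos [ 0.5613 -0.1036  0.0309] op 19.8 jaw -36.1 tilt [ 0.001 -0.   ] -> shift mm [ 253.  -254.  -169.2] az 0.958
```

```bash
python3 -m jog '0 0 -10 0 0 0 10; 0 0 -25 0 0 0 10; 0 0 -30 0 0 0.16 10; 0 0 -30 0 0 0.16 10; 0 0 -30 0 0 0.16 10; 0 0 -25 0 0 0.16 10; 0 0 -20 0 0 0.16 10; 0 0 0 0 0 0.16 10'
python3 -m jog '-7 -30 0 0 0 0 10; -8 -45 0 0 0 0 10; -8 -45 0 0 0 0 10; -8 -45 0 0 0 0 10; -8 -45 0 0 0 0 10; -8 -45 0 0 0 0 10; -8 -45 0 0 0 0 10; -8 -35 0 0 0 0 10; 0 -18 0 0 0 0 10; 0 0 0 0 0 0 10; 0 0 0 0 0 0 10'
python3 - <<'E'
from h import *
tool(.505,.2505,.043,-91)
c=snap('wrist','w6')
bars(('wrist',))
E
```

```text
time_s: 25.58
position: [0.5619, -0.1038, 0.2029]
tcp_rot: [[1.0, -0.024, 0.004], [-0.024, -1.0, -0.001], [0.004, 0.001, -1.0]]
force: [-0.2, 0.6, -1.0]
opening: 0.228
grasp_force: 30.0
time_s: 26.95
position: [0.5051, 0.2494, 0.2005]
tcp_rot: [[1.0, -0.02, -0.0], [-0.02, -1.0, -0.001], [-0.0, 0.001, -1.0]]
force: [0.4, 0.5, -2.0]
opening: 0.229
grasp_force: 30.0
t 26.9 pos [0.5051 0.2494 0.2005] op 20.0 jaw -91.1 tilt [-0.    -0.001] -> shift mm [-1.000e-01 -1.200e+00  1.575e+02] az -0.003
wrist brass1 0.93 1331 [ 5.037e+02  2.996e+02  6.310e+01  2.300e+01 -2.000e-01]
wrist brass1 0.73 3071 [437.8 249.3  92.4  41.1  -1.2]
```

View pics/w6.png

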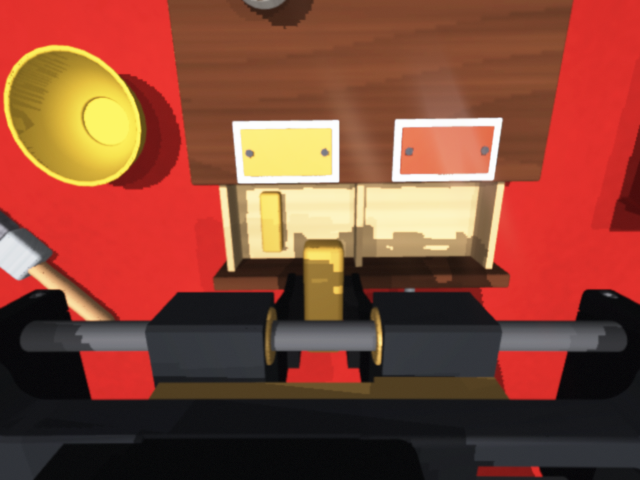

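```bash
python3 -m jog '0 -1 30 0 0 0 10; 0 0 40 0 0 0 10; 0 0 40 0 0 0 10; 0 0 25 0 0 0 10; 0 0 12 0 0 0 10; 0 0 4 0 0 0 10; 0 0 3 0 0 0 10;0 0 2 0 0 0 10; 0 0 0 0 0 0 10; 0 0 0 0 0 0 10'
python3 -m jog '0 0 1 0 0 0 10; 0 0 0 0 0 0 28; 0 0 0 0 0 0 28; 0 0 0 0 0 0 28'; python3 -m jog '0 0 -15 0 0 0 28; 0 0 -30 0 0 0 28; 0 0 -50 0 0 0 28; 0 0 -60 0 0 0 28; 0 0 -60 0 0 0 28; 0 0 -60 0 0 0 28'
python3 -c "
from h import *
tool(.55,-.298,.1,0)"
```

```text
time_s: 28.4
position: [0.5051, 0.2517, 0.045]
tcp_rot: [[1.0, -0.019, 0.001], [-0.019, -1.0, 0.0], [0.001, -0.0, -1.0]]
force: [-0.0, -0.2, -1.8]
opening: 0.227
grasp_force: 30.0
time_s: 28.9
position: [0.505, 0.2516, 0.0437]
tcp_rot: [[1.0, -0.019, 0.0], [-0.019, -1.0, 0.0], [0.0, -0.0, -1.0]]
force: [-0.7, -0.6, 0.5]
opening: 0.315
grasp_force: 0.0
time_s: 29.65
position: [0.5043, 0.2515, 0.3218]
tcp_rot: [[1.0, -0.019, 0.001], [-0.019, -1.0, 0.0], [0.001, -0.0, -1.0]]
force: [2.0, -0.2, -0.3]
opening: 0.319
grasp_force: 0.0
t 29.6 pos [0.5043 0.2515 0.3218] op 27.7 jaw -91.1 tilt [0.001 0.   ] -> shift mm [ 55.9 548.6 221.6] az -1.59
```

```bash
python3 -m jog '5 50 0 0 0 0 28; 5 50 0 0 0 0 28; 5 50 0 0 0 0 28; 5 50 0 0 0 0 28; 5 50 0 0 0 0 28; 5 50 0 0 0 0 28; 5 50 0 0 0 0 28; 5 50 0 0 0 0 28; 5 50 0 0 0 0 28; 5 50 20 0 0 0 28; 6 49 40 0 0 0.175 28; 0 0 40 0 0 0.175 28'
python3 -m jog '0 0 40 0 0 0 28; 0 0 40 0 0 0 28; 0 0 20 0 0 0 28; 0 0 0 0 0 0 28; 0 0 0 0 0 0 28'
cat >> h.py <<'E'
def pun(cams=('wrist',),z=.032):
  for k in cams:
    c=capture(k)
    for r in trace(k,'punch1')[:3]: print('punch',k,round(r['conf'],2),r['pixels'].sum(),bar(c,r['pixels'],z))
    for r in place_of(k,'punch1')[:3]: print('  at',np.round(r['at'],4).tolist(),round(r['conf'],2))
E
python3 - <<'E'
from h import *
tool(.55,-.298,.046,-111)
snap('wrist','w7')
pun(('wrist','scene','side'));bars()
E
```

```text
time_s: 31.15
position: [0.5506, -0.3021, 0.2195]
tcp_rot: [[0.929, -0.37, 0.003], [-0.37, -0.929, -0.004], [0.004, 0.002, -1.0]]
force: [-0.1, 1.0, -0.8]
opening: 0.32
grasp_force: 0.0
time_s: 31.78
position: [0.551, -0.2981, 0.1207]
tcp_rot: [[0.933, -0.361, 0.002], [-0.361, -0.933, -0.002], [0.002, 0.001, -1.0]]
force: [1.6, -0.8, 1.3]
opening: 0.324
grasp_force: 0.0
t 31.8 pos [ 0.551  -0.2981  0.1207] op 28.2 jaw -111.2 tilt [ 0.002 -0.002] -> shift mm [-1.1  0.2 74.7] az -0.003
punch wrist 0.82 1869 [ 637.9 -110.5   72.1   16.   -40.3]
punch wrist 0.68 1102 [ 549.5 -298.7   69.9   10.   -21.8]
  at [0.6386, -0.1051, 0.0236] 0.65
  at [0.5512, -0.2948, 0.0206] 0.58
  at [0.5812, -0.2739, 0.0076] 0.26
punch scene 0.6 113 [ 553.8 -298.3   64.9   11.8  -21.3]
punch scene 0.42 121 [ 641.2 -107.6   69.8   14.   -39.5]
punch scene 0.32 111 [501.  295.8  50.4  26.   -2.7]
  at [0.634, -0.1054, 0.025] 0.49
  at [0.5469, -0.298, 0.0213] 0.43
punch side 0.6 68 [ 640.8 -106.2   57.1   14.6  -40.3]
punch side 0.51 52 [ 548.4 -294.8   61.3   15.7  -29.1]
  at [0.6377, -0.107, 0.0213] 0.64
  
[... 182 characters left out ...]
 64.9]
scene brass1 0.72 141 [498.  254.7  52.4  30.3  -2.2]
scene brass1 0.64 185 [ 539.7 -314.9   35.7   25.5   55.3]
scene brass1 0.51 399 [550.7 195.2  82.5  48.6  88.4]
scene brass1 0.49 118 [498.7 303.9  50.9  26.2  -2.7]
scene copper1 0.6 147 [ 632.4 -123.5   27.    22.7   62.6]
scene copper1 0.47 714 [ 625.9 -444.8   67.5   66.4    4.9]
side brass1 0.57 58 [ 554.1 -279.9   24.8   20.4   63. ]
side brass1 0.54 286 [504.4 297.9  60.4  30.3   2.2]
side brass1 0.53 242 [5.049e+02 2.483e+02 6.000e+01 2.750e+01 1.000e-01]
side copper1 0.65 483 [706.6 224.4  85.4  46.1 -78.4]
side copper1 0.62 46 [ 626.  -124.7   27.4   14.3  -48.6]
side copper1 0.44 103 [ 553.  -163.5   43.3   32.1  -83.3]
```

View pics/w7.png

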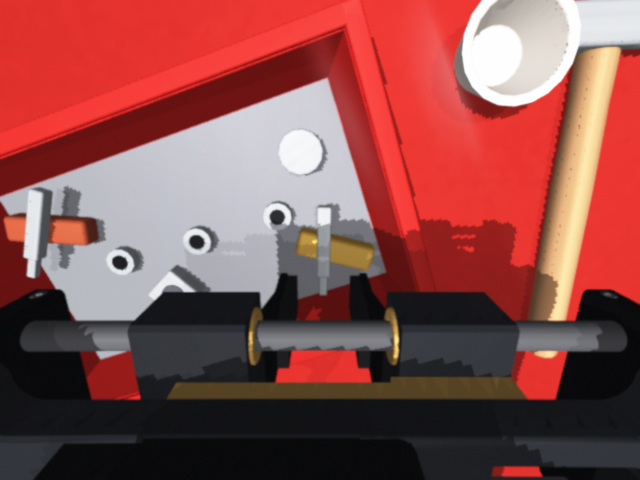

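```bash
python3 -m jog '0 0 20 0 0 0 28; 0 0 20 0 0 0 28; 0 0 20 0 0 0 28; 0 0 10 0 0 0 28; 0 0 4 0 0 0 28; 0 0 0 0 0 0 4; 0 0 0 0 0 0 4; 0 0 0 0 0 0 4; 0 0 0 0 0 0 4;0 0 0 0 0 0 4'
python3 -m jog '0 0 -10 0 0 0 4; 0 0 -20 0 0 0 4; 0 0 -20 0 0 0 4; 0 0 0 0 0 0 4'
python3 -c "
from h import *
tool(.632,-.250,.046,-111)"
```

```text
time_s: 33.98
position: [0.5506, -0.2979, 0.0458]
tcp_rot: [[0.933, -0.361, 0.001], [-0.361, -0.933, -0.001], [0.001, 0.0, -1.0]]
force: [-0.2, -0.7, 3.1]
opening: 0.108
grasp_force: 30.0
time_s: 34.48
position: [0.5516, -0.2986, 0.0979]
tcp_rot: [[0.933, -0.361, 0.004], [-0.361, -0.933, -0.003], [0.005, 0.002, -1.0]]
force: [0.3, -0.0, -0.4]
opening: 0.113
grasp_force: 30.0
t 34.5 pos [ 0.5516 -0.2986  0.0979] op 9.8 jaw -111.2 tilt [ 0.004 -0.003] -> shift mm [ 57.2 -74.4  52.1] az -0.003
```

```bash
python3 -m jog '19 -25 0 0 0 0 4; 19 -25 0 0 0 0 4; 19 -24 0 0 0 0 4; 0 0 20 0 0 0 4; 0 0 20 0 0 0 4; 0 0 15 0 0 0 4; 0 0 7 0 0 0 4; 0 0 3 0 0 0 4; 0 0 0 0 0 0 4'
python3 -m jog '0 0 1 0 0 0 4;0 0 0 0 0 0 22; 0 0 0 0 0 0 22; 0 0 0 0 0 0 22;0 0 -20 0 0 0 22; 0 0 -30 0 0 0 34; 0 0 -30 0 0 0 34;0 0 -30 0 0 0 34;0 0 -30 0 0 0 34'
python3 -c "
from h import *
tool(.542,-.304,.1,-36)"
```

```text
time_s: 35.6
position: [0.6303, -0.2496, 0.0306]
tcp_rot: [[0.932, -0.361, 0.001], [-0.361, -0.932, -0.001], [0.001, 0.0, -1.0]]
force: [0.3, 0.1, 0.4]
opening: 0.109
grasp_force: 30.0
time_s: 36.72
position: [0.6303, -0.2492, 0.1719]
tcp_rot: [[0.933, -0.361, 0.002], [-0.361, -0.933, -0.001], [0.002, 0.0, -1.0]]
force: [0.6, -0.4, 0.4]
opening: 0.39
grasp_force: 0.0
t 36.7 pos [ 0.6303 -0.2492  0.1719] op 33.9 jaw -111.2 tilt [ 0.002 -0.001] -> shift mm [-62.7  82.9  71.8] az -1.312
```

```bash
python3 -m jog '-30 40 0 0 0 0 34; -33 43 0 0 0 0 34; 0 0 0 0 0 -0.164 34; 0 0 0 0 0 -0.164 34; 0 0 10 0 0 -0.164 34; 0 0 10 0 0 -0.164 34; 0 0 10 0 0 -0.164 34; 0 0 10 0 0 -0.164 34; 0 0 10 0 0 -0.164 34; 0 0 5 0 0 -0.164 34; 0 0 0 0 0 0 34; 0 0 0 0 0 0 34'
python3 - <<'E'
from h import *
tool(.542,-.304,.032,-36)
snap('wrist','w8')
bars();pun(z=.016)
E
```

```text
time_s: 38.22
position: [0.5418, -0.3041, 0.1152]
tcp_rot: [[0.589, 0.808, 0.001], [0.808, -0.589, -0.001], [-0.0, 0.002, -1.0]]
force: [-0.1, 0.5, 0.8]
opening: 0.389
grasp_force: 0.0
t 38.2 pos [ 0.5418 -0.3041  0.1152] op 33.8 jaw -36.1 tilt [ 0.001 -0.001] -> shift mm [ 0.2 -0.1 83.2] az -0.002
wrist brass1 0.64 2017 [ 544.8 -304.2   61.    19.3   54.5]
scene brass1 0.73 173 [495.6 258.1  56.3  38.6   7.9]
scene brass1 0.65 95 [ 552.9 -310.6   58.    11.    54.1]
scene brass1 0.56 119 [498.9 304.7  50.7  27.8  -2.4]
scene copper1 0.71 156 [ 632.4 -124.7   29.1   26.4   62.6]
side brass1 0.73 249 [505.1 248.6  60.5  28.6  -0.8]
side brass1 0.66 258 [505.6 297.4  58.9  27.5  -1.3]
side brass1 0.53 133 [ 543.3 -297.8   69.7   30.9   54.9]
side copper1 0.57 53 [ 625.4 -123.3   26.8   18.6  -29.5]
punch wrist 0.73 1410 [ 629.  -249.4   69.2   10.1  -21. ]
punch wrist 0.46 637 [ 591.1 -149.1   22.4   11.2  -35.9]
  at [0.6309, -0.2497, 0.006] 0.85
  at [0.5918, -0.1399, 0.0057] 0.4
```

View pics/w8.png

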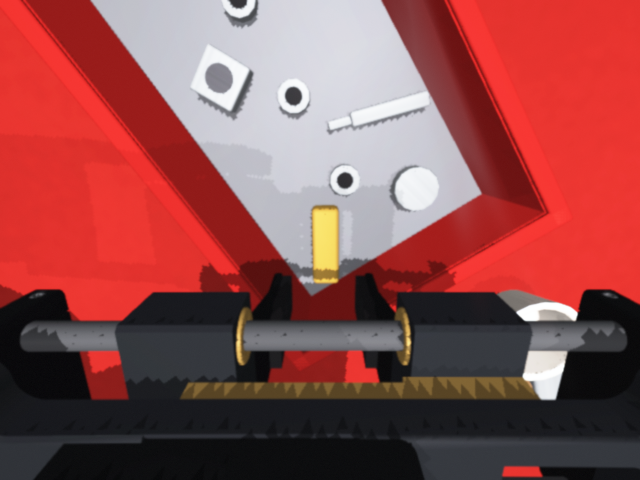

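```bash
python3 -m jog '4 2 20 0 0 0 28; 0 0 20 0 0 0 28; 0 0 20 0 0 0 28; 0 0 12 0 0 0 28; 0 0 6 0 0 0 28; 0 0 0 0 0 0 28; 0 0 0 0 0 0 10; 0 0 0 0 0 0 10; 0 0 0 0 0 0 10; 0 0 0 0 0 0 10;0 0 0 0 0 0 10'
python3 -c "
from h import *
tool(.505,.2755,.2,-91)"
```

```text
time_s: 40.25
position: [0.5458, -0.3021, 0.0369]
tcp_rot: [[0.587, 0.809, 0.001], [0.809, -0.587, -0.001], [-0.0, 0.001, -1.0]]
force: [-1.0, 1.1, 4.3]
opening: 0.218
grasp_force: 30.0
t 40.2 pos [ 0.5458 -0.3021  0.0369] op 19.0 jaw -36.0 tilt [ 0.001 -0.001] -> shift mm [ 443.4 -372.1 -163.6] az 0.96
```

```bash
python3 -m jog '0 0 0 0 0 0 28; 0 0 0 0 0 0 28; 0 0 0 0 0 0 28; 0 0 -15 0 0 0 28; 0 0 -35 0 0 0 28; 0 0 -50 0 0 0 28; 43 -8 0 0 0 0 28; 43 -8 0 0 0 0 28; 42 -8 0 0 0 0 28; 42 -8 0 0 0 0 28; 42 -8 0 0 0 0 28; 0 0 0 0 0 -0.166 28'
python3 -m jog '0 0 0 0 0 -0.166 28; 0 0 0 0 0 -0.166 28; 0 0 0 0 0 -0.166 28; 0 0 0 0 0 -0.166 28; 0 0 0 0 0 -0.166 28; 0 0 0 0 0 -0.166 28; 0 0 0 0 0 -0.166 28; 0 0 0 0 0 -0.166 28; 0 0 0 0 0 0 28; 0 0 0 0 0 0 28'
python3 - <<'E'
from h import *
tool(.638,-.107,.046,49.6)
bars(('wrist','side'));pun(('wrist','side','scene'))
E
```

```text
time_s: 41.75
position: [0.6388, -0.1034, 0.1373]
tcp_rot: [[0.438, 0.899, 0.002], [0.899, -0.438, 0.0], [0.001, 0.001, -1.0]]
force: [-1.1, -0.5, 0.2]
opening: 0.322
grasp_force: 0.0
time_s: 43.0
position: [0.6377, -0.1067, 0.1368]
tcp_rot: [[-0.76, 0.65, 0.001], [0.65, 0.76, -0.0], [-0.001, 0.0, -1.0]]
force: [0.6, -0.7, 0.1]
opening: 0.324
grasp_force: 0.0
t 43.0 pos [ 0.6377 -0.1067  0.1368] op 28.2 jaw 49.5 tilt [ 0.001 -0.   ] -> shift mm [-0.4 -0.  90.8] az -0.002
wrist brass1 0.81 1325 [ 550.4 -292.2   47.2   23.8   53.8]
wrist copper1 0.67 1491 [ 629.7 -121.5   28.4   22.3   65.2]
side brass1 0.81 268 [505.1 297.4  60.5  27.5  -1.3]
side brass1 0.48 234 [504.7 248.1  59.3  27.7  -0.6]
side brass1 0.4 100 [ 540.7 -299.7   64.4   25.6   58.2]
side copper1 0.52 50 [ 627.4 -124.5   25.3   20.2  -83.2]
punch wrist 0.72 1023 [ 637.7 -106.2   70.7   10.5  -39.4]
  at [0.6378, -0.0998, 0.0227] 0.83
punch side 0.57 73 [ 639.9 -105.8   58.7   15.7  -37.3]
  at [0.6377, -0.101, 0.0222] 0.65
punch scene 0.44 123 [ 641.8 -108.3   64.2   15.   -41.3]
punch scene 0.31 148 [ 635.9 -128.4   26.8   22.5   62.3]
  at [0.626, -0.2511, 0.0062] 0.63
  at [0.6333, -0.1038, 0.0227] 0.45
```

```bash
python3 -m jog '0 0 25 0 0 0 28; 0 0 25 0 0 0 28; 0 0 25 0 0 0 28; 0 0 11 0 0 0 28; 0 0 4 0 0 0 28; 0 0 0 0 0 0 4; 0 0 0 0 0 0 4; 0 0 0 0 0 0 4; 0 0 0 0 0 0 4;0 0 0 0 0 0 4'
python3 -m jog '0 0 -10 0 0 0 4; 0 0 -20 0 0 0 4; 0 0 -20 0 0 0 4; 0 0 0 0 0 0 4'
python3 -c "
from h import *
tool(.634,-.198,.031,49.6)"
```

```text
time_s: 45.0
position: [0.6382, -0.1069, 0.0471]
tcp_rot: [[-0.762, 0.648, 0.002], [0.648, 0.762, -0.0], [-0.001, 0.001, -1.0]]
force: [0.3, 0.2, 4.2]
opening: 0.108
grasp_force: 30.0
time_s: 45.5
position: [0.6393, -0.1073, 0.0991]
tcp_rot: [[-0.762, 0.648, 0.005], [0.648, 0.762, -0.002], [-0.005, 0.002, -1.0]]
force: [0.0, -0.6, -1.2]
opening: 0.112
grasp_force: 30.0
t 45.5 pos [ 0.6393 -0.1073  0.0991] op 9.7 jaw 49.6 tilt [ 0.005 -0.002] -> shift mm [-54.4 -72.7  68.3] az 0.0
```

```bash
python3 -m jog '-18 -24 0 0 0 0 4; -18 -24 0 0 0 0 4; -18 -25 0 0 0 0 4; 0 0 20 0 0 0 4; 0 0 20 0 0 0 4; 0 0 15 0 0 0 4; 0 0 8 0 0 0 4; 0 0 3 0 0 0 4; 0 0 0 0 0 0 4'
python3 -m jog '0 0 2 0 0 0 4;0 0 0 0 0 0 22; 0 0 0 0 0 0 22; 0 0 0 0 0 0 22;0 0 -20 0 0 0 22; 0 0 -30 0 0 0 30; 0 0 -40 0 0 0 30;18 24 0 0 0 0 30; 18 24 0 0 0 0 30; 18 24 0 0 0 0 30; 0 0 0 0 0 0.17 30; 0 0 0 0 0 0.17 30'
python3 -m jog '0 0 0 0 0 0.17 30; 0 0 0 0 0 0.17 30; 0 0 0 0 0 0.17 30; 0 0 0 0 0 0.17 30; 0 0 0 0 0 0.17 30; 0 0 0 0 0 0.17 30; 0 0 0 0 0 0 30; 0 0 0 0 0 0 30'
python3 - <<'E'
from h import *
tool(.637,-.108,.032,-27)
snap('wrist','w9')
bars();pun(z=.016)
E
```

```text
time_s: 46.62
position: [0.6306, -0.1958, 0.0311]
tcp_rot: [[-0.762, 0.647, -0.002], [0.647, 0.762, 0.002], [0.003, -0.0, -1.0]]
force: [-3.4, 2.3, 6.1]
opening: 0.111
grasp_force: 30.0
time_s: 48.12
position: [0.6371, -0.1069, 0.1192]
tcp_rot: [[-0.498, 0.867, 0.001], [0.867, 0.498, -0.0], [-0.001, 0.0, -1.0]]
force: [-0.3, 0.5, -0.0]
opening: 0.344
grasp_force: 0.0
time_s: 49.12
position: [0.637, -0.1076, 0.1187]
tcp_rot: [[0.472, 0.882, 0.0], [0.882, -0.472, -0.0], [-0.0, 0.0, -1.0]]
force: [0.2, -0.5, 0.1]
opening: 0.346
grasp_force: 0.0
t 49.1 pos [ 0.637  -0.1076  0.1187] op 30.1 jaw -28.2 tilt [ 0. -0.] -> shift mm [-0.4  0.2 86.7] az -0.02
wrist brass1 0.26 174 [ 610.5 -230.    19.2   10.4  -28.1]
wrist copper1 0.68 1963 [ 638.3 -107.3   61.5   19.8   65. ]
scene brass1 0.53 214 [ 546.  -306.4   56.7   26.5   53.1]
scene copper1 0.56 161 [ 638.3 -112.1   55.5   25.3   62.6]
side brass1 0.74 248 [ 5.056e+02  2.972e+02  5.870e+01  2.750e+01 -4.000e-01]
side copper1 0.44 83 [ 630.4 -113.7   37.6   28.6  -83.3]
punch wrist 0.61 128 [ 607.7 -236.6   18.5    8.6  -16.5]
```

View pics/w9.png

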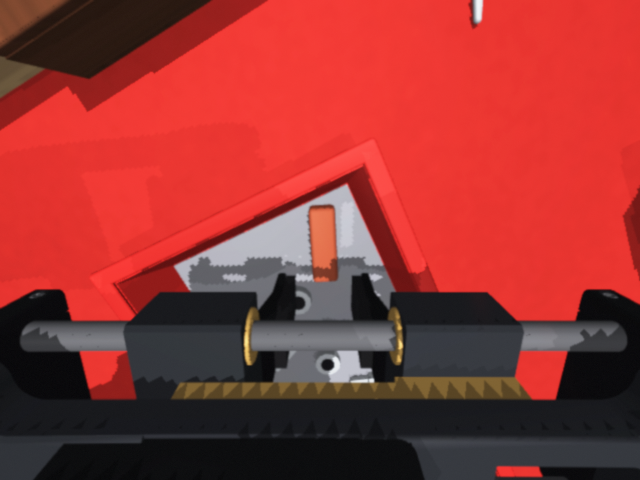

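```bash
python3 -m jog '-4 0 20 0 0 -0.05 27; 0 0 20 0 0 0 27; 0 0 20 0 0 0 27; 0 0 12 0 0 0 27; 0 0 8 0 0 0 27; 0 0 5 0 0 0 27; 0 0 0 0 0 0 10; 0 0 0 0 0 0 10; 0 0 0 0 0 0 10; 0 0 0 0 0 0 10;0 0 0 0 0 0 10'
python3 -c "
from h import *
tool(.505,.1535,.2,-91)"
```

```text
time_s: 51.15
position: [0.635, -0.111, 0.0334]
tcp_rot: [[0.43, 0.903, 0.0], [0.903, -0.43, -0.0], [0.0, 0.0, -1.0]]
force: [-0.8, 0.5, -0.5]
opening: 0.226
grasp_force: 30.0
t 51.1 pos [ 0.635  -0.111   0.0334] op 19.6 jaw -25.4 tilt [ 0. -0.] -> shift mm [ 183.  -231.  -166.6] az 1.144
```

```bash
python3 -m jog '0 0 -10 0 0 0 10; 0 0 -25 0 0 0 10; 0 0 -30 0 0 0.163 10; 0 0 -30 0 0 0.163 10; 0 0 -30 0 0 0.163 10; 0 0 -20 0 0 0.163 10; 0 0 -20 0 0 0.163 10; 0 0 0 0 0 0.163 10; 0 0 0 0 0 0.163 10'
python3 -m jog '-13 -20 0 0 0 0 10; -21 -40 0 0 0 0 10; -21 -45 0 0 0 0 10; -21 -45 0 0 0 0 10; -21 -45 0 0 0 0 10; -21 -45 0 0 0 0 10; -21 -22 0 0 0 0 10; 0 0 0 0 0 0 10; 0 0 0 0 0 0 10'
python3 - <<'E'
from h import *
tool(.501,.1535,.043,-91)
bars(('wrist','side'))
E
```

```text
time_s: 52.28
position: [0.6349, -0.1109, 0.1993]
tcp_rot: [[1.0, -0.02, 0.001], [-0.02, -1.0, -0.0], [0.001, 0.0, -1.0]]
force: [0.2, -0.6, -1.4]
opening: 0.228
grasp_force: 30.0
time_s: 53.4
position: [0.5006, 0.1527, 0.1988]
tcp_rot: [[1.0, -0.014, 0.002], [-0.014, -1.0, -0.0], [0.002, 0.0, -1.0]]
force: [0.6, 0.0, -2.3]
opening: 0.231
grasp_force: 30.0
t 53.4 pos [0.5006 0.1527 0.1988] op 20.1 jaw -90.8 tilt [ 0.002 -0.   ] -> shift mm [  0.   -0.9 155.8] az 0.003
wrist brass1 0.74 1561 [503.5 302.1  63.4  26.   -1.4]
wrist brass1 0.69 24380 [483.8 224.4 313.  116.9  89.9]
wrist brass1 0.68 1491 [502.8 251.5  63.3  25.   -0.7]
wrist copper1 0.72 20173 [573.3 -84.8 225.1 105.5  14.9]
side brass1 0.74 279 [ 5.046e+02  2.985e+02  6.130e+01  2.940e+01 -5.000e-01]
side brass1 0.66 253 [506.1 247.6  61.8  29.    0.8]
side copper1 0.53 598 [578.5 236.2  85.8  49.4  89.6]
side copper1 0.35 11524 [ 5.862e+02  1.953e+02  3.512e+02  3.392e+02 -4.000e-01]
side copper1 0.3 114 [ 610.1 -523.9   90.3   39.2  -73.9]
```

```bash
python3 -m jog '0 0 30 0 0 0 10; 0 0 40 0 0 0 10; 0 0 40 0 0 0 10; 0 0 25 0 0 0 10; 0 0 12 0 0 0 10; 0 0 4 0 0 0 10; 0 0 2 0 0 0 10;0 0 1 0 0 0 10; 0 0 0 0 0 0 10; 0 0 0 0 0 0 10'
python3 -m jog '0 0 1 0 0 0 10; 0 0 0 0 0 0 34; 0 0 0 0 0 0 34; 0 0 0 0 0 0 34;  0 0 -15 0 0 0 34; 0 0 -30 0 0 0 34; 0 0 -40 0 0 0 0; 4 -40 0 0 0 0 0; 0 -40 0 0 0 0 0; 0 -43 0 0 0 0 0; 0 0 0 0 0 -0.175 0; 0 0 0 0 0 -0.175 0'
python3 -m jog '0 0 0 0 0 -0.175 0; 0 0 0 0 0 -0.175 0; 0 0 0 0 0 -0.175 0; 0 0 0 0 0 -0.175 0; 0 0 0 0 0 -0.175 0; 0 0 0 0 0 -0.175 0; 0 0 0 0 0 -0.175 0; 0 0 0 0 0 0 0; 0 0 0 0 0 0 0'
python3 - <<'E'
from h import *
tool(.505,.2757,.042,-1)
c=snap('wrist','w10')
bars()
E
```

```text
time_s: 54.95
position: [0.5, 0.153, 0.0447]
tcp_rot: [[1.0, -0.014, 0.001], [-0.014, -1.0, 0.0], [0.001, -0.0, -1.0]]
force: [1.3, 0.8, -1.8]
opening: 0.225
grasp_force: 30.0
time_s: 56.45
position: [0.5053, 0.2768, 0.1292]
tcp_rot: [[0.942, 0.337, 0.001], [0.337, -0.942, 0.0], [0.001, 0.0, -1.0]]
force: [0.4, 0.8, 0.5]
opening: 0.003
grasp_force: 0.0
time_s: 57.58
position: [0.5056, 0.2759, 0.1288]
tcp_rot: [[0.012, 1.0, 0.001], [1.0, -0.012, 0.0], [0.0, 0.001, -1.0]]
force: [-0.1, 0.6, -0.6]
opening: 0.003
grasp_force: 0.0
t 57.6 pos [0.5056 0.2759 0.1288] op 0.3 jaw -0.7 tilt [0.001 0.   ] -> shift mm [-0.2 -0.6 86.8] az 0.005
wrist brass1 0.91 1669 [505.2 248.9  62.5  23.8  -0.7]
wrist brass1 0.65 2317 [505.1 298.5  62.7  22.1  -0.7]
wrist copper1 0.54 342 [504.9 148.5  22.   16.   -5.3]
scene brass1 0.72 161 [500.4 257.1  57.4  31.8  -1.9]
scene brass1 0.59 244 [ 546.6 -305.4   59.1   26.3   54.6]
scene copper1 0.68 154 [497.4 157.4  54.5  28.7  -0.9]
side brass1 0.72 270 [505.1 297.5  60.5  27.8  -1.3]
side brass1 0.58 266 [504.9 249.4  59.3  31.1   3.7]
side brass1 0.43 85 [571.3 120.4  28.   13.2   6.9]
```

View pics/w10.png

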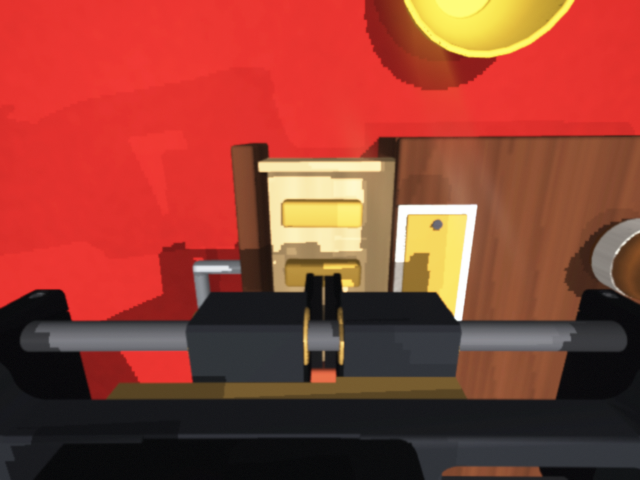

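```bash
python3 -m jog '1 0 20 0 0 0 0; 0 0 30 0 0 0 0; 0 0 20 0 0 0 0; 0 0 12 0 0 0 0; 0 0 5 0 0 0 0; 0 0 0 0 0 0 0; 0 0 0 0 0 0 0'
python3 -m jog '-6 0 0 0 0 0 0; -6 0 0 0 0 0 0; -6 0 0 0 0 0 0; -6 0 0 0 0 0 0; -3 0 0 0 0 0 0; 0 0 0 0 0 0 0'
python3 -m jog '13 0 0 0 0 0 0; 13 0 0 0 0 0 0; 8 0 0 0 0 0 0; 6 0 0 0 0 0 0; 6 0 0 0 0 0 0; 5 0 0 0 0 0 0; 0 0 0 0 0 0 0; -4 0 0 0 0 0 0; 0 0 0 0 0 0 0'
```

```text
time_s: 58.95
position: [0.5061, 0.2771, 0.0419]
tcp_rot: [[0.01, 1.0, 0.001], [1.0, -0.01, 0.0], [0.0, 0.001, -1.0]]
force: [0.9, 0.5, 0.1]
opening: 0.004
grasp_force: 0.0
time_s: 59.7
position: [0.5053, 0.2495, 0.0411]
tcp_rot: [[0.01, 1.0, -0.0], [1.0, -0.01, -0.0], [-0.0, -0.0, -1.0]]
force: [0.3, 0.8, 1.1]
opening: 0.004
grasp_force: 0.7
time_s: 60.82
position: [0.5058, 0.2964, 0.0413]
tcp_rot: [[0.011, 1.0, -0.0], [1.0, -0.011, -0.0], [-0.0, -0.0, -1.0]]
force: [0.2, 0.1, 0.3]
opening: 0.005
grasp_force: 0.0
```

```bash
python3 -m jog '0 0 -30 0 0 0 0; 0 0 -50 0 0 0 0; 0 0 -60 0 0 0 28; 0 0 -40 0 0 0 28; 0 0 0 0 0 0 28'
python3 - <<'E'
from h import *
bars(('wrist','side'))
E
python3 -m jog '-50 4 0 0 0 0 28; -50 4 0 0 0 0 28; -50 4 0 0 0 0 28; -50 4 0 0 0 0 28; -50 4 0 0 0 0 28; -50 4 0 0 0 0 28; -50 4 0 0 0 0 28; -50 4 0 0 0 0 28; -50 4 0 0 0 0 28; -50 4 0 0 0 0 28; -50 0 0 0 0 0 28; -50 0 0 0 0 0 28'
python3 -m jog '0 0 20 0 0 0.155 28; 0 0 30 0 0 0.155 28; 0 0 30 0 0 0.155 28; 0 0 20 0 0 0.155 28; 0 0 0 0 0 0 28; 0 0 0 0 0 0 28'
python3 - <<'E'
from h import *
tool(.5455,-.304,.033,-36)
bars()
E
```

```text
time_s: 61.45
position: [0.508, 0.2976, 0.2253]
tcp_rot: [[0.01, 1.0, 0.008], [1.0, -0.01, 0.003], [0.003, 0.008, -1.0]]
force: [0.1, -0.2, 0.5]
opening: 0.257
grasp_force: 0.0
wrist brass1 0.9 1001 [504.8 226.3  61.   24.6  -0.8]
wrist brass1 0.87 1095 [506.  320.2  61.2  20.   -0.7]
side brass1 0.53 2031 [604.8 438.5 111.7 110.  -37.9]
side brass1 0.5 88 [ 5.065e+02  3.104e+02  5.750e+01  9.100e+00 -4.000e-01]
side brass1 0.5 202 [502.9 226.   57.8  26.2   6.9]
side copper1 0.7 166 [507.9 148.4  32.5  32.    5. ]
time_s: 63.25
position: [0.5392, -0.3048, 0.2197]
tcp_rot: [[0.01, 1.0, -0.002], [1.0, -0.01, 0.002], [0.002, -0.002, -1.0]]
force: [0.7, -0.3, 0.0]
opening: 0.319
grasp_force: 0.0
time_s: 64.0
position: [0.5399, -0.3036, 0.1212]
tcp_rot: [[0.587, 0.809, -0.0], [0.809, -0.587, 0.0], [-0.0, -0.0, -1.0]]
force: [-0.1, -0.3, 0.4]
opening: 0.324
grasp_force: 0.0
t 64.0 pos [ 0.5399 -0.3036  0.1212] op 28.2 jaw -36.0 tilt [-0.  0.] -> shift mm [ 3.   4.8 88.2] az 0.001
wrist brass1 0.8 1936 [ 545.3 -304.9   60.5   19.6   53.7]
wrist copper1 0.34 105035 [ 589.1 -227.6  324.2  243.4   87.4]
scene brass1 0.73 144 [ 551.  -309.6   58.6   16.8   51.9]
scene brass1 0.61 151 [498.3 327.   55.4  33.1  -3. ]
scene brass1 0.61 75 [496.5 241.3  52.2  15.8  -1.8]
scene brass1 0.4 334 [664.9 359.   92.7  45.7 -75.6]
scene copper1 0.6 164 [497.7 155.   55.3  30.1  -1.2]
side brass1 0.59 208 [504.5 226.   59.6  26.5  -1.3]
side copper1 0.48 255 [502.9 150.2  62.4  33.5   2.6]
```

Both drawer brass bars were pushed apart (y≈0.23 and 0.32). Now I grip brass1 deeper.

```bash
python3 -m jog '3 5 20 0 0 0 28; 0 0 20 0 0 0 28; 0 0 20 0 0 0 28; 0 0 15 0 0 0 28; 0 0 8 0 0 0 28; 0 0 5 0 0 0 28; 0 0 0 0 0 0 10; 0 0 0 0 0 0 10; 0 0 0 0 0 0 10; 0 0 0 0 0 0 10;0 0 0 0 0 0 10'
python3 -c "
from h import *
tool(.505,.2755,.2,-91)"
```

```text
time_s: 65.82
position: [0.5456, -0.3041, 0.0335]
tcp_rot: [[0.589, 0.808, 0.0], [0.808, -0.589, -0.0], [-0.0, 0.0, -1.0]]
force: [-1.0, 0.3, 1.3]
opening: 0.224
grasp_force: 30.0
t 65.8 pos [ 0.5456 -0.3041  0.0335] op 19.5 jaw -36.1 tilt [ 0. -0.] -> shift mm [ 444.4 -374.2 -166.6] az 0.958
```

```bash
python3 -m jog '0 0 -10 0 0 0 10; 0 0 -25 0 0 0 10; 0 0 -30 0 0 0.16 10; 0 0 -30 0 0 0.16 10; 0 0 -30 0 0 0.16 10; 0 0 -20 0 0 0.16 10; 0 0 -20 0 0 0.16 10; 0 0 0 0 0 0.16 10'
python3 -m jog '-2 -25 0 0 0 0 10; -5 -50 0 0 0 0 10; -5 -52 0 0 0 0 10; -5 -52 0 0 0 0 10; -5 -52 0 0 0 0 10; -5 -52 0 0 0 0 10; -5 -52 0 0 0 0 10; -5 -52 0 0 0 0 10; -5 -52 0 0 0 0 10; -5 -52 0 0 0 0 10; -5 -50 0 0 0 0 10; 0 -38 0 0 0 0 10'
python3 -m jog '0 0 0 0 0 0 10; 0 0 0 0 0 0 10'
python3 - <<'E'
from h import *
tool(.505,.2755,.043,-91)
bars(('wrist','side'))
E
```

```text
time_s: 66.82
position: [0.5464, -0.3047, 0.2009]
tcp_rot: [[1.0, -0.024, 0.004], [-0.024, -1.0, -0.003], [0.004, 0.003, -1.0]]
force: [0.1, -0.5, -2.2]
opening: 0.225
grasp_force: 30.0
time_s: 68.32
position: [0.5019, 0.2786, 0.1981]
tcp_rot: [[1.0, -0.015, -0.002], [-0.015, -1.0, -0.0], [-0.002, 0.0, -1.0]]
force: [0.3, -0.5, -2.6]
opening: 0.226
grasp_force: 30.0
time_s: 68.58
position: [0.5031, 0.2759, 0.1979]
tcp_rot: [[1.0, -0.017, -0.002], [-0.017, -1.0, -0.001], [-0.002, 0.001, -1.0]]
force: [1.2, 0.2, -1.9]
opening: 0.226
grasp_force: 30.0
t 68.6 pos [0.5031 0.2759 0.1979] op 19.7 jaw -91.0 tilt [-0.002 -0.001] -> shift mm [  2.2   0.3 154.9] az 0.001
wrist brass1 0.97 1329 [503.7 322.4  62.4  21.8  -0.6]
wrist brass1 0.89 1327 [503.1 226.4  62.6  22.2   0.7]
wrist brass1 0.74 3030 [436.1 275.6  90.7  40.9  -1. ]
wrist brass1 0.67 1466 [ 5.027e+02  1.502e+02  6.210e+01  2.470e+01 -1.000e-01]
wrist copper1 0.91 1512 [5.022e+02 1.504e+02 6.360e+01 2.490e+01 5.000e-01]
side brass1 0.74 229 [504.6 226.5  59.2  28.4  -3.8]
side brass1 0.42 2068 [604.8 440.1 112.8 109.6 -83. ]
side copper1 0.69 2592 [478.8 200.5 313.5 141.   88.5]
```

```bash
python3 -m jog '1 0 30 0 0 0 10; 0 0 40 0 0 0 10; 0 0 40 0 0 0 10; 0 0 25 0 0 0 10; 0 0 12 0 0 0 10; 0 0 4 0 0 0 10; 0 0 2 0 0 0 10;0 0 1 0 0 0 10; 0 0 0 0 0 0 10; 0 0 0 0 0 0 10'
python3 -m jog '0 0 0 0 0 0 10; 0 0 0 0 0 0 29; 0 0 0 0 0 0 29; 0 0 0 0 0 0 29; 0 0 -15 0 0 0 29; 0 0 -30 0 0 0 29; 0 0 -50 0 0 0 24; 0 0 -50 0 0 0 24; 0 0 -50 0 0 0 24; 0 0 -50 0 0 0 24; 0 0 0 0 0 0 24'
python3 - <<'E'
from h import *
tool(.4147,.2155,.1,0)
snap('wrist','w11')
bars()
for c in('wrist','scene','side'): print(c,[(np.round(q['at'],3).tolist(),round(q['conf'],2)) for q in place_of(c,'handle')][:2])
E
```

```text
time_s: 70.12
position: [0.5059, 0.276, 0.0447]
tcp_rot: [[1.0, -0.019, 0.001], [-0.019, -1.0, 0.0], [0.001, -0.0, -1.0]]
force: [-0.4, -0.3, -2.1]
opening: 0.221
grasp_force: 30.0
time_s: 71.5
position: [0.5081, 0.2768, 0.2952]
tcp_rot: [[1.0, -0.019, 0.012], [-0.019, -1.0, 0.004], [0.012, -0.004, -1.0]]
force: [0.2, -1.1, -0.6]
opening: 0.275
grasp_force: 0.0
t 71.5 pos [0.5081 0.2768 0.2952] op 23.9 jaw -91.1 tilt [0.012 0.004] -> shift mm [-94.4  63.8 193.9] az -1.59
wrist brass1 0.87 781 [502.5 273.5  60.7  20.3  -1.4]
wrist brass1 0.84 758 [503.1 226.6  60.7  20.2   1.3]
wrist brass1 0.83 799 [504.  322.2  62.2  22.3   1.3]
wrist copper1 0.79 911 [5.021e+02 1.502e+02 6.200e+01 2.480e+01 1.000e-01]
wrist copper1 0.71 6586 [577.5 -63.4 212.9  70.7  14.5]
scene brass1 0.72 118 [500.8 326.9  46.6  29.7  -3. ]
scene brass1 0.29 62 [ 592.6 -209.    25.    17.   -55. ]
scene copper1 0.43 123 [496.6 156.5  49.   24.1  -1.2]
side brass1 0.67 220 [504.2 225.2  59.7  27.1   1.9]
side brass1 0.53 268 [503.6 272.8  60.4  28.6  -1.4]
side brass1 0.47 11097 [ 5.851e+02  1.956e+02  3.534e+02  3.402e+02 -5.000e-01]
side brass1 0.35 3539 [478.9 202.  316.  145.3  89. ]
side copper1 0.68 228 [ 5.039e+02  1.496e+02  6.000e+01  2.970e+01 -4.000e-01]
wrist [([0.413, 0.219, 0.049], 0.68), ([0.543, 0.214, -0.001], 0.68)]
scene [([0.417, 0.213, 0.045], 0.68)]
side [([0.418, 0.216, 0.043], 0.58)]
```

View pics/w11.png

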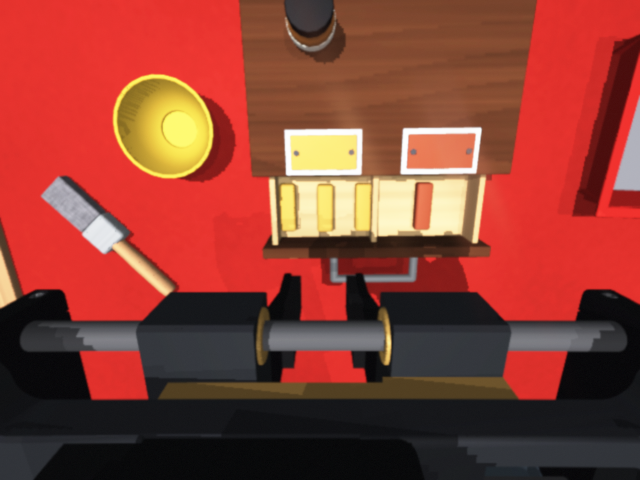

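```bash
python3 -m jog '-30 16 0 0 0 0 0; -30 16 0 0 0 0 0; -30 16 0 0 0 0 0; -29 15 0 0 0 0 0; 0 0 0 0 0 0 0; 0 0 40 0 0 0 0; 0 0 50 0 0 0 0; 0 0 50 0 0 0 0; 0 0 40 0 0 0 0; 0 0 0 0 0 0 0; 0 0 0 0 0 0 0'
python3 - <<'E'
from h import *
tool(.39,.2155,.045,-91)
for c in('scene','side'): 
  capture(c);print(c,[(np.round(q['at'],3).tolist(),round(q['conf'],2)) for q in place_of(c,'handle')][:2])
E
```

```text
time_s: 73.53
position: [0.387, 0.2156, 0.1099]
tcp_rot: [[1.0, -0.019, 0.002], [-0.019, -1.0, 0.001], [0.002, -0.001, -1.0]]
force: [-0.1, 0.1, 0.8]
opening: 0.008
grasp_force: 0.0
t 73.5 pos [0.387  0.2156 0.1099] op 0.7 jaw -91.1 tilt [0.002 0.001] -> shift mm [ 2.9  0.1 64.9] az -0.002
scene [([0.413, 0.214, 0.048], 0.94), ([0.59, -0.206, -0.001], 0.67)]
side [([0.418, 0.214, 0.043], 0.62)]
```

```bash
python3 -m jog '0 0 30 0 0 0 0; 0 0 20 0 0 0 0; 0 0 15 0 0 0 0; 0 0 0 0 0 0 0; 4 0 0 0 0 0 0; 5 0 0 0 0 0 0; 4 0 0 0 0 0 0; 5 0 0 0 0 0 0; 6 0 0 0 0 0 0; 7 0 0 0 0 0 0; 7 0 0 0 0 0 0; 7 0 0 0 0 0 0'
python3 -m jog '7 0 0 0 0 0 0; 7 0 0 0 0 0 0; 7 0 0 0 0 0 0; 7 0 0 0 0 0 0; 7 0 0 0 0 0 0; 6 0 0 0 0 0 0; 4 0 0 0 0 0 0; 3 0 0 0 0 0 0; 2 0 0 0 0 0 0; 0 0 0 0 0 0 0; 0 0 0 0 0 0 0'
```

```text
time_s: 75.22
position: [0.431, 0.2143, 0.0442]
tcp_rot: [[1.0, -0.019, 0.0], [-0.019, -1.0, 0.0], [0.0, -0.0, -1.0]]
force: [-1.1, 1.4, 1.4]
opening: 0.002
grasp_force: 0.8
time_s: 76.6
position: [0.4808, 0.2132, 0.0442]
tcp_rot: [[1.0, -0.019, 0.001], [-0.019, -1.0, -0.0], [0.001, 0.0, -1.0]]
force: [-0.5, 0.2, -0.3]
opening: 0.005
grasp_force: 0.2
```

```bash
python3 -m jog '2 0 0 0 0 0 0; 1 0 0 0 0 0 0; 0 0 0 0 0 0 0'; python3 -m jog '2 0 0 0 0 0 0; 0 0 0 0 0 0 0';python3 -m jog '2 0 0 0 0 0 0; 0 0 0 0 0 0 0'; python3 -m jog '2 0 0 0 0 0 0; 0 0 0 0 0 0 0'
```

```text
time_s: 76.97
position: [0.4835, 0.2133, 0.0442]
tcp_rot: [[1.0, -0.019, 0.0], [-0.019, -1.0, -0.0], [0.0, 0.0, -1.0]]
force: [-1.9, -0.1, -0.3]
opening: 0.004
grasp_force: 0.5
time_s: 77.22
position: [0.4842, 0.2132, 0.0441]
tcp_rot: [[1.0, -0.019, -0.003], [-0.019, -1.0, -0.0], [-0.003, 0.0, -1.0]]
force: [-3.4, 1.0, 2.8]
opening: 0.003
grasp_force: 2.1
time_s: 77.47
position: [0.4844, 0.2131, 0.0441]
tcp_rot: [[1.0, -0.019, -0.006], [-0.019, -1.0, -0.001], [-0.006, 0.001, -1.0]]
force: [-6.7, 1.8, 5.2]
opening: 0.007
grasp_force: 3.7
time_s: 77.72
position: [0.4845, 0.2131, 0.0441]
tcp_rot: [[1.0, -0.019, -0.01], [-0.019, -1.0, -0.001], [-0.01, 0.001, -1.0]]
force: [-10.3, 2.6, 7.4]
opening: 0.005
grasp_force: 5.1
```

```bash
python3 -m jog '-8 0 0 0 0 0 0; -12 0 0 0 0 0 0; -15 0 0 0 0 0 0; 0 0 -40 0 0 0 0; 0 0 -50 0 0 0 0; 0 0 -60 0 0 0 0; 0 50 -40 0 0 0 0; 0 50 0 0 0 0 0; 0 50 0 0 0 0 0;0 50 0 0 0 0 0; 0 0 0 0 0 0 0'
python3 - <<'E'
from h import *
tool(.4147,.2155,.1,0)
snap('wrist','w12');a=snap('scene','s12')['color'];b=snap('side','sd12')['color']
A=cv2.resize(a[100:400,140:440],(400,400));B=cv2.resize(b[120:420,220:520],(400,400))
cv2.imwrite('pics/fin.png',np.hstack([A,B])[:,:,::-1])
for c in('wrist','scene','side'):
  for n in('handle','brass1','copper1','punch1'): print(c,n,[(np.round(q['at'],3).tolist(),round(q['conf'],2)) for q in place_of(c,n)][:3])
E
```

```text
time_s: 79.1
position: [0.4505, 0.0123, 0.2332]
tcp_rot: [[1.0, -0.025, 0.001], [-0.025, -1.0, -0.001], [0.001, 0.001, -1.0]]
force: [0.4, 0.9, -0.8]
opening: 0.006
grasp_force: 0.0
t 79.1 pos [0.4505 0.0123 0.2332] op 0.5 jaw -91.4 tilt [ 0.001 -0.001] -> shift mm [ -40.9 -202.3  133. ] az -1.596
wrist handle [([0.5, 0.218, 0.05], 0.73), ([0.589, -0.209, -0.002], 0.42)]
wrist brass1 []
wrist copper1 []
wrist punch1 [([0.632, -0.248, 0.005], 0.84), ([0.633, -0.192, 0.007], 0.63)]
scene handle [([0.5, 0.213, 0.045], 0.78)]
scene brass1 []
scene copper1 []
scene punch1 [([0.627, -0.251, 0.007], 0.68), ([0.626, -0.193, 0.011], 0.52)]
side handle [([0.503, 0.214, 0.042], 0.65)]
side brass1 []
side copper1 []
side punch1 [([0.632, -0.192, 0.004], 0.53), ([0.627, -0.245, 0.002], 0.46), ([0.504, 0.214, 0.043], 0.36)]
```

View pics/fin.png

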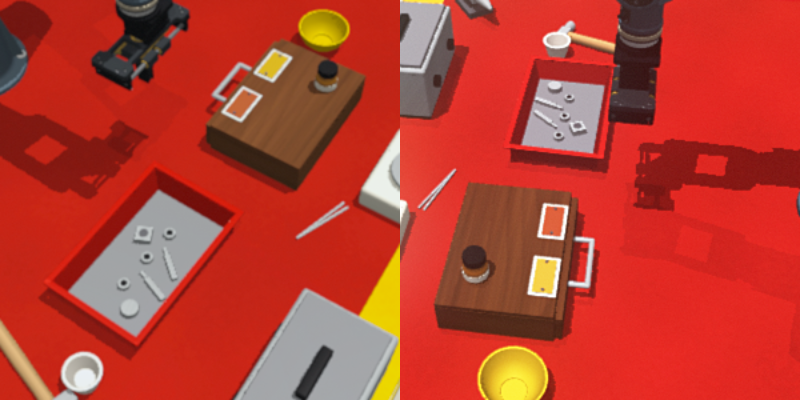

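The drawer is shut, with the handle at x = 0.500 in all three views. The crate now holds only the steel things: two punches, the die block, the slug and three collars. The jar, tags, bowl, hammer and crucible are where they were.

```bash
python3 -c "
from rig import *
print(hand_in())"
```

```text
the job is handed in; nothing more can be done
None
```

The job is handed in: I found four bars, put the three brass and one copper under their tags, pushed the drawer shut, and left all the steel in the crate.

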